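# Sticker the next board onto the drying rack

### The arm

A 6-joint arm with a two-finger parallel gripper is mounted at the origin on the work surface. World frame = base frame: x ahead of the robot, y to its left, z up, the work surface at z = 0. Lengths are in m, angles in rad, forces in N, time in s.
With the tool pointing down it reaches from about 0.225 to 0.875 m from the base axis. Payload 3.4 kg.
Tool frame: the origin (TCP) lies at the very end of the fingers, on their centre line; the grasp point (between the pads) lies 19 mm behind it (manip.grasp_offset is the distance from the TCP to the grasp point, in m); x points along the fingers, y is the direction in which the jaws open and shut, and the axes are right-handed (so a half turn about x gives the same grasp; the last joint's range is limited). The gripper opens to 85 mm and grips with 20 to 120 N. Pads are 22 mm wide; open, the fingers measure 114 mm over their backs; the gripper's body (76 mm by 85 mm) begins 54 mm behind the grasp point. The pads swing forward as they close: fully open they stand 13 mm farther back than shut.
Start: joints at [1.055, 0.276, 1.505, -0, 1.361, -0.121], TCP at [0.221, 0.531, 0.231] pointing down, gripper open.
Joint ranges: [-2.89, 2.89], [-0.75, 2.08], [0.22, 2.7], [-1.18, 4.32], [0.11, 2.71], [-2.7, 2.7]. Speed limits (rad/s): [2.57, 2.57, 3.14, 3.14, 3.14, 3.14].

### API

Orientations are given as a unit quaternion [w, x, y, z].
In Python, from rig import manip gives the robot as it stands.
- The arm moves only by the tool step_arm, never from a script. Its argument "increments" is a list of rows, each an object with "grip": the opening, from 0 (shut) to 1 (fully open); "delta_pos": the shift along the world's x, y, z in m, a list of three; "twist": the turn about the world's z in degrees. A call has 1 to 10 rows; each row shifts and turns the commanded pose from where the row before left it; what a row does not reach is not made up. A row lasts 1/12 s, in which the tool goes at most 41.7 mm and 7.16 degrees, less where a joint would pass 70% of its speed; a pose out of reach is approached as far as the arm can. A call with a gripper value outside its range is refused whole. The fingers move at their own pace and stop on an object; "force" is the grip in N (left out, the last holds). Time passes only in rows, so rows that do not move let the fingers close. It gives the time, the measured TCP pose, the force and the opening at its end, in the units of the state.
- manip.get_state(): the state, without advancing time (a new reading comes with each control period).
- manip.get_image(name): name is "scene" or "side" or "wrist"; returns a dict with "img" (420x560x3 uint8, red, green, blue), "fx", "fy", "cx", "cy" (pixels), "rvec" (rotation vector, rad) and "tvec" (3), from world to camera coordinates, as OpenCV has them; the wrist camera has in their place "mount" (4x4, takes a point from camera to tool coordinates, whose origin is the TCP and whose axes are the tool frame's). Camera axes: x right, y down, z forward; pixel columns grow to the right and rows downward; lengths in m; the calibration is good to about 2 mm. A picture is of the moment at which its call begins: read the wrist's pose just before it. There is no depth.
- manip.sign_off(): hands the job in, once; it reports no verdict.
The state is a dict: "clock": time; "qpos": joint angles; "qd": joint speeds; "effort": joint torques, N m; "position": TCP position; "ee_rot": TCP orientation; "contact_force": force on the tool from outside, world axes, zero at the start; "moment": the same for the moment, N m; "width": finger opening in m.
Only numpy, scipy, OpenCV 4.12 (cv2) and the standard library are available. Lean on these libraries where they do the work, as an engineer would, in place of code of your own. Each camera call takes 0.05 s, during which the arm holds its last target. There are 200 camera calls.

### The job

Sticker up the next board on the yellow lumber rack: lay the two square spacer sticks (not the thin dark lath) on the boards already there, one straight above each foot of the rack with its rear end close up to the upright, then set the 64 mm board down on both sticks, in front of where the upper tier is in the way, and push it back under the tier until you feel it come up against both uprights, without ramming it. The board must end level and clear of the layer below, its ends even with the boards beneath; drop nothing and leave the other boards and everything else on the bench where they are.

Things in the scene. Friction and masses are not known exactly. Their poses are not given: they have to be found in the camera images.
- rack: yellow steel lumber rack, fixed. Origin at bench level midway between the uprights' front faces; x to its back (away from the robot), y left along the boards, z up. Two feet (40 wide, 50 high, x -260 to +50 mm) at y = +120 and -120 mm; on each a 40 mm square upright 360 high, front face at x = 0. Two boards on the feet cover x -237 to -1 mm, y -170 to +170 mm, their top 72 mm above the bench
- over_left_foot (a point): where the middle of a spacer stick belongs over the left foot: rack x = -120, y = +120, z = 82 mm, that is 10 mm above the top of the boards there; rack's axes. A stick so placed along rack x has its rear end 5 mm in front of the upright
- over_right_foot (a point): the same over the other foot: rack x = -120, y = -120, z = 82 mm
- tier_edge (a point): front lower edge of the rack's upper tier (rack x = -80, y = 0, z = 260 mm). Two arms 30 wide at y = +120 and -120 mm reach from the uprights to here and carry timber (underside 284, top 334 mm above the bench, 400 mm long, rear of x = -72). Over the rear 80 mm of the boards the tool cannot stand upright: it must lean back towards the robot, about 35 degrees from vertical
- left_upright (a point): point on the front face of the left upright (rack x = 0, y = +120 mm) at the height of the middle of the board once it lies on the sticks, 103 mm above the bench
- right_upright (a point): the same on the right upright (rack x = 0, y = -120 mm, 103 mm above the bench)
- stick_a_mid (a point): centre of a spacer stick of pale wood, 230 long, 20 x 20 mm, 50 g; x along its length, z up; lies on the bench at the start. The two sticks are alike, either may go over either foot
- stick_b_mid (a point): centre of the other spacer stick, same size
- lath_mid (a point): centre of the dark lath, 230 x 20 mm but only 10 mm thick, lying beside the sticks: not to be used, leave it
- board_mid (a point): centre of the board to stack: brown, 340 long (x), 64 wide (y), 22 mm thick (z up), 200 to 330 g; flat on the bench at the start. Home, its middle is at rack x -32, y 0, z 103 mm, length along rack y. The upper tier bars lowering it there: lay it on the front of the sticks, middle near rack x -200 mm, then slide it back (1 to 3 N). A gripper closed across it is clear of the tier there
- low_back_mid (a point): centre of the rear of the two boards lying on the feet, 340 x 110 x 22 mm, loose; x along its length
- low_front_mid (a point): centre of the front one of the two, same size, loose
- top_stud_mid (a point): centre of the stud on the upper arms, 400 x 66 x 36 mm, loose; leave alone
- top_strip_mid (a point): centre of the strip lying on the stud, 370 x 50 x 14 mm, loose; leave alone
- tape_measure: tape measure, 75 x 39 x 61 mm; loose, origin at bench level under its middle; to be left alone
- sanding_block: cork sanding block, 112 x 64 x 25 mm; loose, origin at bench level under its middle; to be left alone
- block_plane: steel block plane, 160 x 50 x 65 mm; loose, origin at bench level under its middle; to be left alone
- oil_can: can of oil finish, 84 mm across, 110 high; loose, origin at bench level under its middle; to be left alone
- glue_bottle: glue bottle, 60 mm across, 170 high; loose, origin at bench level under its middle; to be left alone
- bar_clamp: bar clamp lying flat, 250 x 100 x 26 mm, origin under its bar; loose, origin at bench level under its middle; to be left alone
Not all that is in view belongs to the job. Leave any orange or turquoise look-alike of the part that bears stick_b_mid alone.

How it is judged:
By the outcome, as a careful person would: the job done as asked, in the order asked, and still so for the second after the job is handed in, with the robot touching nothing.
It also fails if it takes over 72 s, if anything falls off the work surface, if the arm or the gripper's body presses on something with over 40 N, if the wrist force passes 120 N, or if a joint passes its speed limit or range.

## Working session

There is one attempt and no reset: what is moved stays moved. The work goes in short steps, Python scripts to look and compute and a tool call to move; the robot and the scene stay as the last step left them, time stands still between calls to the robot, and variables do not carry over. Pictures are saved under pics/ and viewed, about 8 in all and at most 12, crops included, and the job is handed in when it is done.

Besides the shell and the picture viewer there is one more tool, called by a JSON object that holds its "api" and its "payload", one argument or row to a line. step_arm: Moves the arm, as the interface text tells. Its arguments: {"type":"object","properties":{"increments":{"type":"array"},"force":{"type":"number"}},"required":["increments"]}

```bash
ls; mkdir -p pics; python3 - <<'E'
from rig import manip
import cv2,numpy as np,pickle
print(manip.get_state())
d={}
for n in ["scene","side","wrist"]:
    r=manip.get_image(n); d[n]=r
    cv2.imwrite(f"pics/{n}0.png",r["img"][:,:,::-1])
    print(n,{k:v for k,v in r.items() if k!="img"})
pickle.dump(d,open("d0.pkl","wb"))
E
```

```text
pics
{'clock': 0.0, 'qpos': array([ 1.05499448e+00,  2.76582495e-01,  1.50613419e+00, -2.53428088e-05,
        1.36071218e+00, -1.20967481e-01]), 'qd': array([ 8.71248414e-04,  3.99802219e-04,  1.43092658e-03, -2.83554815e-04,
        9.55499345e-05, -7.79264032e-04]), 'effort': array([ 1.84590877e-03, -4.16780090e+01, -2.45811671e+01,  1.77239681e-04,
        1.10990281e-02, -1.19108572e-05]), 'position': array([0.22090664, 0.53029166, 0.23044643]), 'ee_rot': array([ 0.69317742,  0.13806883,  0.69356722, -0.13930746]), 'contact_force': array([-0.16791424, -0.23671403, -0.09124805]), 'moment': array([-0.01305829,  0.0113127 , -0.03643271]), 'width': 0.08559615495528415}
scene {'fx': 498.6601351105445, 'fy': 498.6601351105445, 'cx': 275.47943038653, 'cy': 211.66530851297645, 'rvec': array([ 0.88504715,  2.67902957, -0.84178495]), 'tvec': array([ 0.37968173, -0.17062818,  2.07113503])}
side {'fx': 502.55640283906973, 'fy': 502.55640283906973, 'cx': 275.3593274825087, 'cy': 221.70187221312514, 'rvec': array([ 2.11929408, -0.33862559,  0.20441998]), 'tvec': array([-0.49410726,  0.27722352,  1.7479125 ])}
wrist {'fx': 307.3787880541572, 'fy': 307.3787880541572, 'cx': 277.29180458287976, 'cy': 212.52813351391524, 'mount': array([[-6.90495473e-04, -2.88828085e-01,  9.57380729e-01,
        -1.43220597e-01],
       [ 9.99999758e-01, -2.85428569e-04,  6.35124042e-04,
         9.11210153e-05],
       [ 8.98221506e-05,  9.57380936e-01,  2.88828212e-01,
        -7.38702873e-02],
       [ 0.00000000e+00,  0.00000000e+00,  0.00000000e+00,
         1.00000000e+00]])}
```

View pics/scene0.png

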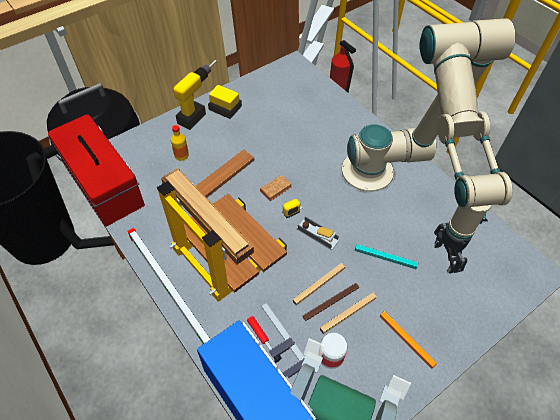

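View pics/side0.png

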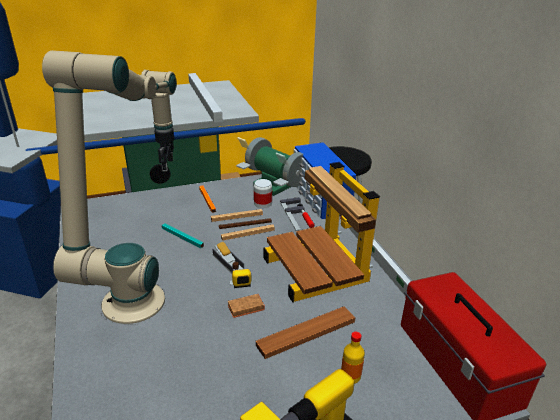

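The scene view shows pale sticks at about (320,284) and (349,313), with the dark lath between them at (331,301). The rack is at about (215,240), and the board is partly hidden at (225,175). The side view shows the whole board at (305,332), with the sticks at (237,215) and (247,231). Next I'll measure them roughly.

```bash
cat > h.py <<'E'
import numpy as np,cv2,pickle
from scipy.spatial.transform import Rotation as R
def cam(r,st=None):
    K=np.array([[r["fx"],0,r["cx"]],[0,r["fy"],r["cy"]],[0,0,1]])
    if "rvec" in r:
        Rm=R.from_rotvec(r["rvec"]).as_matrix(); return K,Rm.T,-Rm.T@r["tvec"]
    q=st["ee_rot"]; Rt=R.from_quat([q[1],q[2],q[3],q[0]]).as_matrix()
    M=r["mount"]; return K,Rt@M[:3,:3],Rt@M[:3,3]+st["position"]
def ray(c,uv):
    K,Rc,o=c; d=Rc@np.linalg.inv(K)@np.array([uv[0],uv[1],1.]); return o,d/np.linalg.norm(d)
def onplane(c,uv,z):
    o,d=ray(c,uv); return o+d*(z-o[2])/d[2]
def tri(obs):
    A=np.zeros((3,3));b=np.zeros(3)
    for c,uv in obs:
        o,d=ray(c,uv);P=np.eye(3)-np.outer(d,d);A+=P;b+=P@o
    X=np.linalg.solve(A,b)
    return X,max(np.linalg.norm((np.eye(3)-np.outer(ray(c,uv)[1],ray(c,uv)[1]))@(X-c[2])) for c,uv in obs)
def proj(c,X):
    K,Rc,o=c;p=K@(Rc.T@(np.asarray(X)-o));return p[:2]/p[2]
def blobs(img,seed,tol=(8,60,60),roi=None):
    """colour component round the seed pixel -> minAreaRect box + mask"""
    hsv=cv2.cvtColor(img,cv2.COLOR_RGB2HSV).astype(int); s=hsv[seed[1],seed[0]]
    m=(np.abs(hsv-s)<=np.array(tol)).all(2).astype(np.uint8)
    n,l=cv2.connectedComponents(m); m=(l==l[seed[1],seed[0]]).astype(np.uint8)
    c=max(cv2.findContours(m,0,2)[0],key=cv2.contourArea)
    return s,m,cv2.minAreaRect(c),c
E
python3 - <<'E'
from h import *
np.set_printoptions(precision=4,suppress=True)
d=pickle.load(open("d0.pkl","rb")); S=cam(d["scene"]);T=cam(d["side"])
print(S[2],T[2])
for nm,a,b in [("st1",(320,284),(247,231)),("st2",(349,313),(237,215)),("lath",(331,301),(245,223)),("footL?",(283,241),(267,250)),("footfar",(258,284),(292,294)),("upR?",(218,240),(372,193)),("postTop",(214,236),(372,199))]:
    print(nm,tri([(S,a),(T,b)]))
for nm,seed in [("st1",(320,284)),("st2",(349,313))]:
    s,m,r,c=blobs(d["scene"]["img"],seed); print(nm,s,r,m.sum(),[onplane(S,p,.02) for p in cv2.boxPoints(r)])
for nm,seed in [("board",(305,335)),("st1",(247,231)),("st2",(237,215))]:
    s,m,r,c=blobs(d["side"]["img"],seed); print(nm,s,r,m.sum(),[onplane(T,p,.02) for p in cv2.boxPoints(r)])
a=cv2.resize(d["scene"]["img"][150:330,140:400],None,fx=3,fy=3,interpolation=2)
b=cv2.resize(d["side"]["img"][150:330,220:420],None,fx=3.3,fy=3.3,interpolation=2)
cv2.imwrite("pics/sc.png",a[:,:,::-1]);cv2.imwrite("pics/si.png",b[:,:,::-1])
E
```

```text
[1.1091 0.8306 1.5946] [ 0.031  -1.407   1.1813]
st1 (array([0.494 , 0.2908, 0.0109]), np.float64(0.0006690405059806293))
st2 (array([0.4859, 0.4323, 0.0084]), np.float64(0.0017420509067912612))
lath (array([0.5041, 0.3616, 0.0058]), np.float64(0.0003586710973916355))
footL? (array([0.5116, 0.0885, 0.0494]), np.float64(0.0046687320363858476))
footfar (array([ 0.6182,  0.0748, -0.1889]), np.float64(0.003525620054234518))
upR? (array([0.8229, 0.0377, 0.2805]), np.float64(0.07761832463484744))
postTop (array([0.8174, 0.0135, 0.2685]), np.float64(0.07257381548005791))
st1 [ 19 102 255] ((318.58001708984375, 282.44000244140625), (5.40000057220459, 60.80000305175781), 53.13010025024414) 325 [array([0.6093, 0.2804, 0.02  ]), array([0.3804, 0.2716, 0.02  ]), array([0.3826, 0.2919, 0.02  ]), array([0.6102, 0.2997, 0.02  ])]
st2 [ 19 103 246] ((348.1153869628906, 311.42303466796875), (5.824348449707031, 63.51316833496094), 56.3099365234375) 370 [array([0.5983, 0.4149, 0.02  ]), array([0.3684, 0.425 , 0.02  ]), array([0.3721, 0.4451, 0.02  ]), array([0.6005, 0.4342, 0.02  ])]
board [ 12 170 150] ((305.1346435546875, 329.3269348144531), (16.916170120239258, 99.7564468383789), 67.61986541748047) 1528 [array([ 0.3469, -0.3255,  0.02  ]), array([ 0.6998, -0.2529,  0.02  ]), array([ 0.6867, -0.3294,  0.02  ]), array([ 0.347 , -0.3929,  0.02  ])]
st1 [ 17 122 217] ((247.13270568847656, 230.18247985839844), (2.590373992919922, 52.7618293762207), 78.9964599609375) 139 [array([0.3817, 0.289 , 0.02  ]), array([0.6097, 0.298 , 0.02  ]), array([0.6054, 0.2785, 0.02  ]), array([0.3793, 0.2703, 0.02  ])]
st2 [ 16 143 134] ((236.73390197753906, 215.9101104736328), (4.0918869972229, 51.351158142089844), 83.0189437866211) 184 [array([0.3709, 0.4304, 0.02  ]), array([0.5977, 0.4143, 0.02  ]), array([0.5896, 0.381 , 0.02  ]), array([0.3659, 0.3976, 0.02  ])]
```

View pics/sc.png

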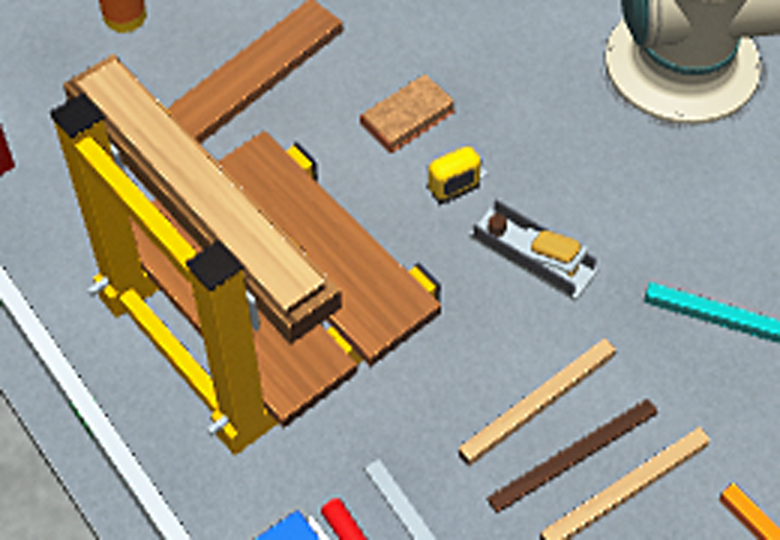

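View pics/si.png

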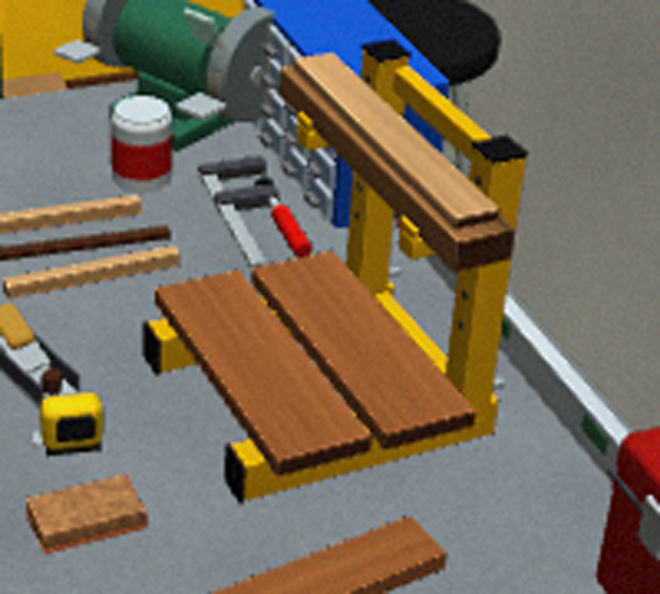

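The crops show the rack, its black post caps, the two low boards and the ends of the feet. I'll triangulate their corners, taking crop coordinates back to full-image pixels.

```bash
python3 - <<'E'
from h import *
np.set_printoptions(precision=4,suppress=True)
d=pickle.load(open("d0.pkl","rb")); S=cam(d["scene"]);T=cam(d["side"])
f=lambda p:(140+(p[0]-1)/3,150+(p[1]-1)/3); g=lambda p:(220+(p[0]-1)/3.3,150+(p[1]-1)/3.3)
for n,a,b in [("front+y",(440,308),(157,291)),("front-y",(264,132),(279,464)),("lf rear+y",(371,357),(240,271)),("cap+y",(215,265),(384,50)),("cap-y",(79,116),(500,149)),("rear+y",(283,414),(334,254)),("stud+y end lowfront",(290,338),(0,0))]:
    if b!=(0,0): print(n,*tri([(S,f(a)),(T,g(b))]))
print("board corners side",[onplane(T,p,.022) for p in [(255,343),(347,309),(355,317),(259,350)]])
s,m,r,c=blobs(d["side"]["img"],(305,335),(14,110,90)); print(m.sum(),cv2.approxPolyDP(c,3,True)[:,0])
E
```

```text
front+y [0.5335 0.1419 0.0656] 0.0011070670329231915
front-y [ 0.5567 -0.1976  0.0668] 0.0007827787637035209
lf rear+y [0.6396 0.1478 0.0694] 0.0021907901703154776
cap+y [0.7898 0.1081 0.3618] 0.0006526542078376016
cap-y [ 0.8068 -0.1313  0.3612] 0.0013969266297993714
rear+y [0.7621 0.1477 0.07  ] 0.002634194359273489
board corners side [array([ 0.341 , -0.3367,  0.022 ]), array([ 0.6811, -0.2835,  0.022 ]), array([ 0.6897, -0.3268,  0.022 ]), array([ 0.3444, -0.3682,  0.022 ])]
1933 [[354 317]
 [343 306]
 [256 342]
 [266 358]
 [351 323]]
```

```bash
python3 - <<'E'
from h import *
np.set_printoptions(precision=3,suppress=True)
q=[ 0.69317742,  0.13806883,  0.69356722, -0.13930746]
M=R.from_quat([q[1],q[2],q[3],q[0]]).as_matrix();print(M, np.degrees(np.arctan2(M[1,1],M[0,1])))
E
```

```text
[[-0.001  0.385  0.923]
 [-0.002  0.923 -0.385]
 [-1.    -0.002 -0.   ]] 67.37797130806537
```

{"api": "step_arm", "payload": {
  "increments": [
    {"grip":1,"delta_pos":[0.027,-0.021,0.006],"twist":3.1},
    {"grip":1,"delta_pos":[0.027,-0.021,0.006],"twist":3.1},
    {"grip":1,"delta_pos":[0.027,-0.021,0.006],"twist":3.1},
    {"grip":1,"delta_pos":[0.027,-0.021,0.006],"twist":3.1},
    {"grip":1,"delta_pos":[0.027,-0.021,0.006],"twist":3.1},
    {"grip":1,"delta_pos":[0.027,-0.021,0.006],"twist":3.1},
    {"grip":1,"delta_pos":[0.027,-0.021,0.006],"twist":3.1},
    {"grip":1,"delta_pos":[0.027,-0.021,0.006],"twist":3.1},
    {"grip":1,"delta_pos":[0,0,0],"twist":0},
    {"grip":1,"delta_pos":[0,0,0],"twist":0}
  ]
}}

```text
clock: 0.98
position: [0.4385, 0.3617, 0.2791]
ee_rot: [0.707, -0.012, 0.707, 0.012]
contact_force: [0.0, 1.3, -0.8]
width: 0.0852
```

```bash
cat > w.py <<'E'
import sys;from h import *;from rig import manip
st=manip.get_state();r=manip.get_image("wrist");n=sys.argv[1]
pickle.dump((st,r),open(n+".pkl","wb"));cv2.imwrite(f"pics/{n}.png",r["img"][:,:,::-1])
np.set_printoptions(precision=4,suppress=True)
M=R.from_quat(np.roll(st["ee_rot"],-1)).as_matrix()
print(st["clock"],st["position"],np.degrees(np.arctan2(M[1,1],M[0,1])),st["width"],st["contact_force"],st["qpos"])
E
python3 w.py w1
```

```text
0.9833 [0.4385 0.3617 0.2791] 91.95983390004876 0.08519378288676029 [ 0.0205  1.2698 -0.7623] [ 0.5671  0.2434  1.4326  0.0003  1.4657 -1.0379]
```

View pics/w1.png

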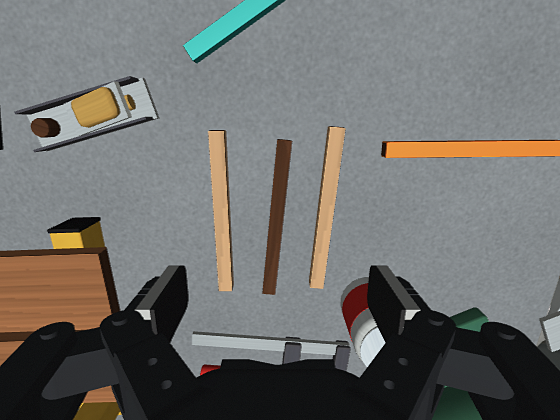

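The wrist view shows the sticks at about (221,210) and (328,207), with the lath between them at (277,216). I'll get ends and heights by combining this with the scene view.

```bash
python3 - <<'E'
from h import *
np.set_printoptions(precision=4,suppress=True)
st,r=pickle.load(open("w1.pkl","rb"));W=cam(r,st);d=pickle.load(open("d0.pkl","rb")); S=cam(d["scene"])
for nm,seed,ss in [("st1",(221,190),(320,284)),("st2",(330,190),(349,313))]:
    s,m,rc,c=blobs(r["img"],seed,(10,70,60)); s2,m2,r2,c2=blobs(d["scene"]["img"],ss)
    print(nm,s,rc)
    X=np.array([onplane(W,p,.02)[:2] for p in c[:,0]]); rr=cv2.minAreaRect((X*1000).astype(np.float32)); print("  metric rect z=.02",rr)
    b=cv2.boxPoints(r2);b=b[np.argsort(b[:,0]+0)]
    # ends: midpoints of short sides
    def ends(q):
        bb=cv2.boxPoints(q);k=np.argsort([np.linalg.norm(bb[i]-bb[(i+1)%4]) for i in range(4)])[:2]
        return [(bb[i]+bb[(i+1)%4])/2 for i in k]
    ew=sorted(ends(rc),key=lambda p:p[1]); es=sorted(ends(r2),key=lambda p:-p[0]) 
    for a,bb in zip(ew,es): print("   end",*tri([(W,a),(S,bb)]),onplane(W,a,.02))
    print("  ctr",tri([(W,rc[0]),(S,r2[0])]))
E
```

```text
st1 [ 16 104 203] ((220.5619659423828, 210.42919921875), (160.17774963378906, 15.432408332824707), 86.18592071533203)
  metric rect z=.02 ((494.67755126953125, 286.1624755859375), (227.59596252441406, 20.040224075317383), 2.148477554321289)
   end [0.3805 0.2811 0.0179] 8.93469556653079e-05 [0.3804 0.2816 0.02  ]
   end [0.6095 0.2909 0.0195] 0.0009430814260613101 [0.6089 0.2919 0.02  ]
  ctr (array([0.4914, 0.2816, 0.0026]), np.float64(0.0015866736250457507))
st2 [ 16 104 204] ((326.33489990234375, 207.32208251953125), (15.576665878295898, 162.32525634765625), 7.853313446044922)
  metric rect z=.02 ((485.5362548828125, 430.4724426269531), (19.90871810913086, 229.71417236328125), 87.36734771728516)
   end [0.3708 0.4355 0.0213] 8.097969513284359e-05 [0.3708 0.4358 0.02  ]
   end [0.5997 0.4242 0.0203] 0.0004984566211031451 [0.6001 0.4238 0.02  ]
  ctr (array([0.4812, 0.4295, 0.0088]), np.float64(0.0031800244194915223))
```

{"api": "step_arm", "payload": {
  "increments": [
    {"grip":0.6,"delta_pos":[0.0018,-0.011,-0.03],"twist":0},
    {"grip":0.6,"delta_pos":[0.0018,-0.011,-0.03],"twist":0},
    {"grip":0.6,"delta_pos":[0.0018,-0.011,-0.03],"twist":0},
    {"grip":0.6,"delta_pos":[0.0018,-0.011,-0.03],"twist":0},
    {"grip":0.6,"delta_pos":[0.0018,-0.011,-0.03],"twist":0},
    {"grip":0.6,"delta_pos":[0.0018,-0.011,-0.03],"twist":0},
    {"grip":0.6,"delta_pos":[0.0018,-0.011,-0.03],"twist":0},
    {"grip":0.6,"delta_pos":[0,0,-0.022],"twist":0},
    {"grip":0.6,"delta_pos":[0,0,-0.022],"twist":0},
    {"grip":0.6,"delta_pos":[0,0,-0.012],"twist":0}
  ]
}}

```text
clock: 1.87
position: [0.4468, 0.2859, 0.0107]
ee_rot: [0.705, -0.014, 0.709, 0.013]
contact_force: [0.7, -0.8, -0.4]
width: 0.0511
```

{"api": "step_arm", "payload": {
  "increments": [
    {"grip":0.6,"delta_pos":[0,0,-0.008],"twist":0},
    {"grip":0.6,"delta_pos":[0,0,0],"twist":0}
  ]
}}

```text
clock: 2.03
position: [0.4476, 0.2861, 0.0036]
ee_rot: [0.706, -0.014, 0.708, 0.013]
contact_force: [-0.4, 0.9, 0.0]
width: 0.0512
```

{"api": "step_arm", "payload": {
  "increments": [
    {"grip":0,"delta_pos":[0,0,0.001],"twist":0},
    {"grip":0,"delta_pos":[0,0,0],"twist":0},
    {"grip":0,"delta_pos":[0,0,0],"twist":0},
    {"grip":0,"delta_pos":[0,0,0],"twist":0},
    {"grip":0,"delta_pos":[0,0,0],"twist":0},
    {"grip":0,"delta_pos":[0,0,0],"twist":0}
  ],
  "force": 45
}}

```text
clock: 2.53
position: [0.4507, 0.2865, 0.0077]
ee_rot: [0.708, -0.013, 0.706, 0.014]
contact_force: [-0.7, 1.6, 6.5]
width: 0.0192
```

```bash
python3 w.py w2
```

```text
2.5333 [0.4507 0.2865 0.0077] 92.16671287701637 0.01921220808480059 [-0.6872  1.591   6.4675] [ 0.4356  0.4369  1.8988  0.0008  0.803  -1.1736]
```

{"api": "step_arm", "payload": {
  "increments": [
    {"grip":0,"delta_pos":[0,0,0.02],"twist":0},
    {"grip":0,"delta_pos":[0,0,0.035],"twist":0},
    {"grip":0,"delta_pos":[0,0,0.04],"twist":0},
    {"grip":0,"delta_pos":[0,0,0.04],"twist":0},
    {"grip":0,"delta_pos":[0,-0.02,0.035],"twist":0},
    {"grip":0,"delta_pos":[0,-0.028,0.03],"twist":0},
    {"grip":0,"delta_pos":[0,-0.03,0.025],"twist":0},
    {"grip":0,"delta_pos":[0,-0.03,0.025],"twist":0},
    {"grip":0,"delta_pos":[0,-0.03,0.02],"twist":0},
    {"grip":0,"delta_pos":[0,-0.03,0.01],"twist":0}
  ]
}}

```text
clock: 3.42
position: [0.4504, 0.1165, 0.2895]
ee_rot: [0.709, -0.013, 0.705, 0.014]
contact_force: [1.2, -0.5, 0.2]
width: 0.0192
```

{"api": "step_arm", "payload": {
  "increments": [
    {"grip":0,"delta_pos":[0,-0.03,0],"twist":0},
    {"grip":0,"delta_pos":[0,-0.03,0],"twist":0},
    {"grip":0,"delta_pos":[0,0,0],"twist":0},
    {"grip":0,"delta_pos":[0,0,0],"twist":0}
  ]
}}

```text
clock: 3.75
position: [0.4494, 0.0566, 0.2864]
ee_rot: [0.707, -0.012, 0.707, 0.012]
contact_force: [0.6, 0.3, -0.6]
width: 0.0185
```

```bash
python3 w.py w3
```

```text
3.75 [0.4494 0.0566 0.2864] 91.97918646219627 0.018518757313973358 [ 0.5877  0.3496 -0.5574] [-0.0288  0.0602  1.6405  0.0004  1.4409 -1.6342]
```

View pics/w3.png

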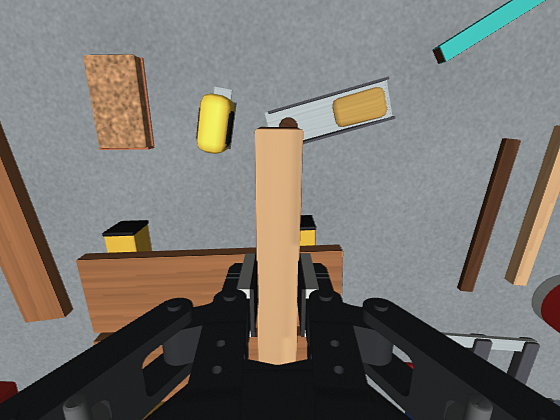

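The wrist view, with stick 1 held, shows the low front board's front corners near (79,261) and (342,250), and the foot caps near (127,228) and (308,222). The board to stack is at the far left.

```bash
python3 - <<'E'
from h import *
np.set_printoptions(precision=4,suppress=True)
st,r=pickle.load(open("w3.pkl","rb"));W=cam(r,st);d=pickle.load(open("d0.pkl","rb")); S=cam(d["scene"]);T=cam(d["side"])
g=cv2.cvtColor(r["img"],cv2.COLOR_RGB2HSV)
for x in (90,120,170,210,): print("col",x,[tuple(g[y,x]) for y in range(246,270,2)])
for y in (275,290): print("row",y,[(x,*g[y,x]) for x in list(range(72,90,2))+list(range(334,352,2))])
f=lambda p:(140+(p[0]-1)/3,150+(p[1]-1)/3); q=lambda p:(220+(p[0]-1)/3.3,150+(p[1]-1)/3.3)
a,b=(79,261),(342,250)
print(onplane(W,a,.072),onplane(W,b,.072))
print(tri([(W,b),(S,f((440,308))),(T,q((157,291)))]),tri([(W,a),(S,f((264,132))),(T,q((279,464)))]))
c=(104,235);e=(147,233)
print("foot cap top rear edge",onplane(W,c,.05),onplane(W,e,.05))
E
python3 -c "
import cv2
i=cv2.imread('pics/w3.png')[215:345,60:360];cv2.imwrite('pics/w3c.png',cv2.resize(i,None,fx=2.6,fy=2.6,interpolation=2))"
```

```text
col 90 [(np.uint8(100), np.uint8(15), np.uint8(157)), (np.uint8(103), np.uint8(15), np.uint8(156)), (np.uint8(98), np.uint8(13), np.uint8(152)), (np.uint8(102), np.uint8(23), np.uint8(164)), (np.uint8(12), np.uint8(169), np.uint8(59)), (np.uint8(12), np.uint8(151), np.uint8(66)), (np.uint8(12), np.uint8(153), np.uint8(65)), (np.uint8(12), np.uint8(140), np.uint8(158)), (np.uint8(12), np.uint8(143), np.uint8(157)), (np.uint8(12), np.uint8(142), np.uint8(156)), (np.uint8(13), np.uint8(144), np.uint8(151)), (np.uint8(12), np.uint8(141), np.uint8(150))]
col 120 [(np.uint8(22), np.uint8(177), np.uint8(229)), (np.uint8(22), np.uint8(178), np.uint8(228)), (np.uint8(22), np.uint8(180), np.uint8(231)), (np.uint8(17), np.uint8(169), np.uint8(101)), (np.uint8(11), np.uint8(145), np.uint8(65)), (np.uint8(13), np.uint8(154), np.uint8(68)), (np.uint8(12), np.uint8(154), np.uint8(83)), (np.uint8(13), np.uint8(141), np.uint8(156)), (np.uint8(12), np.uint8(141), np.uint8(161)), (np.uint8(12), np.uint8(141), np.uint8(159)), (np.uint8(12), np.uint8(143), np.uint8(153)), (np.uint8(13), np.uint8(142), np
[... 2521 characters left out ...]
np.uint8(140), np.uint8(167)), (336, np.uint8(12), np.uint8(143), np.uint8(184)), (338, np.uint8(12), np.uint8(143), np.uint8(178)), (340, np.uint8(12), np.uint8(148), np.uint8(181)), (342, np.uint8(98), np.uint8(22), np.uint8(130)), (344, np.uint8(104), np.uint8(18), np.uint8(155)), (346, np.uint8(100), np.uint8(15), np.uint8(150)), (348, np.uint8(98), np.uint8(13), np.uint8(154)), (350, np.uint8(100), np.uint8(15), np.uint8(156))]
[ 0.5568 -0.1922  0.072 ] [0.5302 0.1416 0.072 ]
(array([0.5334, 0.1425, 0.0655]), np.float64(0.001432022814993228)) (array([ 0.5577, -0.1965,  0.067 ]), np.float64(0.0017989904256565919))
foot cap top rear edge [ 0.529  -0.1688  0.05  ] [ 0.5242 -0.1119  0.05  ]
```

View pics/w3c.png

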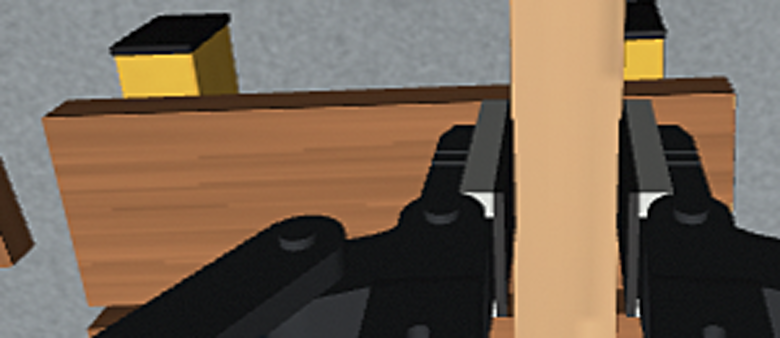

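The crop shows foot edges at full pixels (106.9,252.3) and (135.8,252.3), and the right edge of the +y foot at (315.4,245). I'll use these to check rack y.

```bash
python3 - <<'E'
from h import *
np.set_printoptions(precision=4,suppress=True)
st,r=pickle.load(open("w3.pkl","rb"));W=cam(r,st)
f=lambda p:(60+(p[0]+.5)/2.6-.5,215+(p[1]+.5)/2.6-.5)
th=np.radians(4.1);ex=np.array([np.cos(th),np.sin(th)]);ey=np.array([-ex[1],ex[0]])
for o in [(.780,-.0105)]:
  for n,p,z in [("foot-y e1",(122,96),.05),("foot-y e2",(196,96),.05),("foot+y",(664,78),.05),("cap-y front L",(112,52),.05),("cap-y front R",(190,50),.05),("bL",(46,117),.072),("bR",(733,94),.072),("bL",(46,117),.067),("bR",(733,94),.067),("rearL",(89,305),.072)]:
    X=onplane(W,f(p),z)[:2]-o;print(n,"rack",X@ex,X@ey)
for n,p in [("stick near top L",(0,0))]: pass
# held stick: near end at image top
for p in [(256,129),(301,129)]: print(onplane(W,p,st["position"][2]+.0125))
E
```

```text
foot-y e1 rack -0.23791501247515603 -0.1411558247870446
foot-y e2 rack -0.23648273854144827 -0.1030374173387478
foot+y rack -0.23744586303481777 0.13823120879908046
cap-y front L rack -0.26217550542955836 -0.14143414098110865
cap-y front R rack -0.26176982624454825 -0.10175128811839239
bL rack -0.23752837503856236 -0.16694600169993581
bR rack -0.23713984352068082 0.1691294227345764
bL rack -0.2352753712945464 -0.17058648279802519
bR rack -0.2348814078725297 0.17018747805804593
rearL rack -0.1285209536816943 -0.16873154866527745
[0.3796 0.0457 0.2989]
[0.379  0.0642 0.2989]
```

{"api": "step_arm", "payload": {
  "increments": [
    {"grip":0,"delta_pos":[0,-0.033,-0.022],"twist":0},
    {"grip":0,"delta_pos":[0,-0.033,-0.023],"twist":0.5},
    {"grip":0,"delta_pos":[0,-0.034,-0.023],"twist":0.5},
    {"grip":0,"delta_pos":[0,-0.034,-0.023],"twist":0.5},
    {"grip":0,"delta_pos":[0,-0.034,-0.023],"twist":0.6},
    {"grip":0,"delta_pos":[0.01,-0.032,-0.022],"twist":0},
    {"grip":0,"delta_pos":[0.03,0,0],"twist":0},
    {"grip":0,"delta_pos":[0.035,0,0],"twist":0},
    {"grip":0,"delta_pos":[0.035,0,0],"twist":0},
    {"grip":0,"delta_pos":[0.033,0,0],"twist":0}
  ]
}}

```text
clock: 4.63
position: [0.5949, -0.1408, 0.1497]
ee_rot: [0.707, -0.026, 0.707, 0.027]
contact_force: [0.5, -0.7, -0.3]
width: 0.0187
```

{"api": "step_arm", "payload": {
  "increments": [
    {"grip":0,"delta_pos":[0.025,0,0],"twist":0},
    {"grip":0,"delta_pos":[0.006,0,0],"twist":0},
    {"grip":0,"delta_pos":[0,0,-0.02],"twist":0},
    {"grip":0,"delta_pos":[0,0,-0.02],"twist":0},
    {"grip":0,"delta_pos":[0,0,-0.01],"twist":0},
    {"grip":0,"delta_pos":[0,0,0],"twist":0},
    {"grip":0,"delta_pos":[0,0,0],"twist":0}
  ]
}}

```text
clock: 5.22
position: [0.6233, -0.1413, 0.1]
ee_rot: [0.706, -0.026, 0.707, 0.027]
contact_force: [0.1, 0.1, 0.2]
width: 0.0185
```

```bash
python3 w.py w4; python3 - <<'E'
from h import *; from rig import manip
d={n:manip.get_image(n) for n in("scene","side")};pickle.dump(d,open("d4.pkl","wb"))
st,r=pickle.load(open("w4.pkl","rb"))
a=r["img"][150:420,40:440]
b=d["side"]["img"][170:300,250:400]
b=cv2.resize(b,None,fx=2.6,fy=2.6,interpolation=2); c=np.zeros((270+b.shape[0],400,3),np.uint8);c[:270]=a;c[270:,:390]=b
cv2.imwrite("pics/w4c.png",c[:,:,::-1]);print(c.shape)
E
```

```text
5.2167 [ 0.6233 -0.1413  0.1   ] 94.32628036618082 0.018475217626092763 [0.0646 0.1303 0.1902] [-0.3319  0.4636  1.5514  0.0003  1.1281 -1.9783]
(608, 400, 3)
```

View pics/w4c.png

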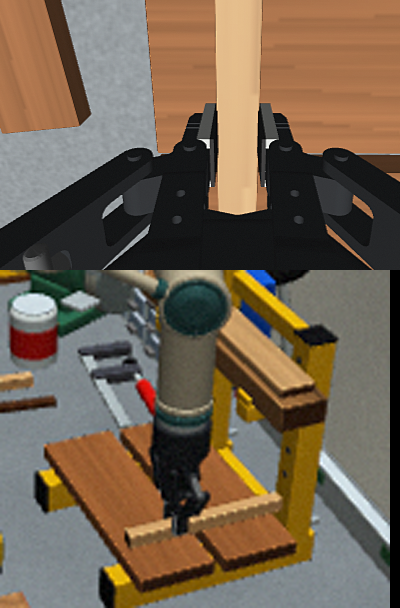

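The wrist crop shows the stick held straight over the right side of the boards. In the side crop it is over the right foot with its rear end just short of the upright. I'll lower it gently.

{"api": "step_arm", "payload": {
  "increments": [
    {"grip":0,"delta_pos":[0,-0.0015,-0.008],"twist":-0.2},
    {"grip":0,"delta_pos":[0,0,-0.006],"twist":0},
    {"grip":0,"delta_pos":[0,0,-0.003],"twist":0},
    {"grip":0,"delta_pos":[0,0,-0.002],"twist":0},
    {"grip":0,"delta_pos":[0,0,0],"twist":0}
  ]
}}

```text
clock: 5.78
position: [0.6233, -0.1436, 0.0806]
ee_rot: [0.706, -0.025, 0.707, 0.025]
contact_force: [-1.0, 1.0, -1.2]
width: 0.0186
```

{"api": "step_arm", "payload": {
  "increments": [
    {"grip":0,"delta_pos":[0,0,-0.002],"twist":0},
    {"grip":0,"delta_pos":[0,0,-0.001],"twist":0},
    {"grip":0,"delta_pos":[0,0,0],"twist":0}
  ]
}}

```text
clock: 6.03
position: [0.624, -0.1438, 0.0797]
ee_rot: [0.707, -0.025, 0.706, 0.025]
contact_force: [-1.8, 0.5, 5.8]
width: 0.0185
```

{"api": "step_arm", "payload": {
  "increments": [
    {"grip":0.25,"delta_pos":[0,0,0.002],"twist":0},
    {"grip":0.4,"delta_pos":[0,0,0],"twist":0},
    {"grip":0.5,"delta_pos":[0,0,0],"twist":0},
    {"grip":0.6,"delta_pos":[0,0,0],"twist":0},
    {"grip":0.6,"delta_pos":[0,0,0.01],"twist":0},
    {"grip":0.6,"delta_pos":[0,0,0.02],"twist":0},
    {"grip":0.6,"delta_pos":[-0.01,0,0.03],"twist":0},
    {"grip":0.6,"delta_pos":[-0.03,0.01,0.02],"twist":0},
    {"grip":0.6,"delta_pos":[-0.035,0.01,0.01],"twist":0},
    {"grip":0.6,"delta_pos":[-0.03,0.02,0.01],"twist":0}
  ]
}}

```text
clock: 6.87
position: [0.518, -0.1048, 0.182]
ee_rot: [0.707, -0.025, 0.706, 0.024]
contact_force: [0.2, 0.4, 0.5]
width: 0.0513
```

{"api": "step_arm", "payload": {
  "increments": [
    {"grip":0.6,"delta_pos":[-0.015,0.035,0.01],"twist":-0.6},
    {"grip":0.6,"delta_pos":[0,0.035,0.01],"twist":-0.6},
    {"grip":0.6,"delta_pos":[0,0,0],"twist":0}
  ]
}}

```text
clock: 7.12
position: [0.5032, -0.0288, 0.2034]
ee_rot: [0.708, -0.018, 0.705, 0.02]
contact_force: [0.8, -0.4, 0.3]
width: 0.0513
```

```bash
python3 w.py w5; python3 - <<'E'
from h import *
np.set_printoptions(precision=4,suppress=True)
st,r=pickle.load(open("w5.pkl","rb"));W=cam(r,st)
o=np.array([.779,-.0115]);th=np.radians(4.1);ex=np.array([np.cos(th),np.sin(th)]);ey=np.array([-ex[1],ex[0]])
uv=proj(W,[*(o-.15*ex-.12*ey),.092]);print(uv)
s,m,rc,c=blobs(r["img"],tuple(int(v) for v in uv),(5,50,60))
X=np.array([onplane(W,p,.092)[:2]-o for p in c[:,0]]);X=np.c_[X@ex,X@ey]
print(s,cv2.minAreaRect((X*1000).astype(np.float32)),X.min(0),X.max(0))
E
```

```text
7.1167 [ 0.5032 -0.0288  0.2034] 93.04674337934816 0.05126396147087166 [ 0.8149 -0.416   0.3114] [-0.1983  0.1853  1.7004  0.0044  1.2523 -1.8236]
[154.385  334.1226]
[105  26  59] ((-103.9897232055664, -173.61502075195312), (126.14002227783203, 279.5033874511719), 23.721620559692383) [-0.216  -0.3009] [-0.0417 -0.0553]
```

{"api": "step_arm", "payload": {
  "increments": [
    {"grip":0.6,"delta_pos":[-0.005,0.0385,0.004],"twist":-0.6},
    {"grip":0.6,"delta_pos":[-0.005,0.0385,0.004],"twist":-0.6},
    {"grip":0.6,"delta_pos":[-0.005,0.0385,0.004],"twist":-0.6},
    {"grip":0.6,"delta_pos":[-0.005,0.0385,0.004],"twist":-0.6},
    {"grip":0.6,"delta_pos":[-0.005,0.0385,0.004],"twist":-0.6},
    {"grip":0.6,"delta_pos":[-0.005,0.0385,0.004],"twist":-0.6},
    {"grip":0.6,"delta_pos":[-0.005,0.0385,0.004],"twist":-0.6},
    {"grip":0.6,"delta_pos":[-0.005,0.0385,0.004],"twist":-0.6},
    {"grip":0.6,"delta_pos":[-0.005,0.0385,0.004],"twist":-0.5},
    {"grip":0.6,"delta_pos":[-0.005,0.0385,0.004],"twist":-0.5}
  ]
}}

```text
clock: 8.0
position: [0.4542, 0.3526, 0.2405]
ee_rot: [0.707, 0.018, 0.707, -0.018]
contact_force: [0.1, 0.4, -0.6]
width: 0.0513
```

{"api": "step_arm", "payload": {
  "increments": [
    {"grip":0.6,"delta_pos":[-0.006,0.038,-0.005],"twist":0},
    {"grip":0.6,"delta_pos":[-0.006,0.037,-0.005],"twist":0},
    {"grip":0.6,"delta_pos":[0,0,-0.035],"twist":0},
    {"grip":0.6,"delta_pos":[0,0,-0.035],"twist":0},
    {"grip":0.6,"delta_pos":[0,0,-0.035],"twist":0},
    {"grip":0.6,"delta_pos":[0,0,-0.035],"twist":0},
    {"grip":0.6,"delta_pos":[0,0,-0.03],"twist":0},
    {"grip":0.6,"delta_pos":[0,0,-0.015],"twist":0},
    {"grip":0.6,"delta_pos":[0,0,0],"twist":0},
    {"grip":0.6,"delta_pos":[0,0,0],"twist":0}
  ]
}}

```text
clock: 8.83
position: [0.4423, 0.4257, 0.0445]
ee_rot: [0.706, 0.018, 0.707, -0.019]
contact_force: [1.3, -0.3, 0.7]
width: 0.0514
```

```bash
python3 w.py w6;python3 - <<'E'
from h import *; from rig import manip
d={n:manip.get_image(n) for n in("scene","side")};pickle.dump(d,open("d6.pkl","wb"))
np.set_printoptions(precision=4,suppress=True)
S=cam(d["scene"]);T=cam(d["side"])
o=np.array([.779,-.0115]);th=np.radians(4.1);ex=np.array([np.cos(th),np.sin(th)]);ey=np.array([-ex[1],ex[0]])
uv=proj(T,[*(o-.15*ex-.12*ey),.092]);print(uv)
s,m,rc,c=blobs(d["side"]["img"],tuple(int(round(v)) for v in uv),(4,60,60))
X=np.array([onplane(T,p,.092)[:2]-o for p in c[:,0]]);X=np.c_[X@ex,X@ey]
print(s,m.sum(),cv2.minAreaRect((X*1000).astype(np.float32)),X.min(0),X.max(0))
E
```

```text
8.8333 [0.4423 0.4257 0.0445] 87.05314033557462 0.051423127356960134 [ 1.2558 -0.2596  0.6887] [ 0.6532  0.4864  1.6745 -0.0004  0.9825 -0.866 ]
[320.1641 270.259 ]
[ 16 110 217] 252 ((-122.44482421875, -118.48345947265625), (44.50123596191406, 233.4617462158203), 84.7105712890625) [-0.237  -0.1345] [-0.0053 -0.086 ]
```

{"api": "step_arm", "payload": {
  "increments": [
    {"grip":0.6,"delta_pos":[-0.001,0.006,-0.018],"twist":0.1},
    {"grip":0.6,"delta_pos":[0,0,-0.014],"twist":0},
    {"grip":0.6,"delta_pos":[0,0,-0.006],"twist":0},
    {"grip":0.6,"delta_pos":[0,0,0],"twist":0},
    {"grip":0,"delta_pos":[0,0,0],"twist":0},
    {"grip":0,"delta_pos":[0,0,0],"twist":0},
    {"grip":0,"delta_pos":[0,0,0],"twist":0},
    {"grip":0,"delta_pos":[0,0,0],"twist":0},
    {"grip":0,"delta_pos":[0,0,0],"twist":0},
    {"grip":0,"delta_pos":[0,0,0],"twist":0}
  ],
  "force": 45
}}

```text
clock: 9.82
position: [0.4417, 0.433, 0.0088]
ee_rot: [0.708, 0.018, 0.706, -0.017]
contact_force: [-0.5, -0.8, 5.4]
width: 0.0185
```

```bash
python3 w.py w7
```

```text
9.8167 [0.4417 0.433  0.0088] 87.17886555463156 0.018486433822577284 [-0.5148 -0.7563  5.4209] [ 0.663   0.5306  1.7026 -0.      0.9054 -0.8586]
```

{"api": "step_arm", "payload": {
  "increments": [
    {"grip":0,"delta_pos":[0,0,0.02],"twist":0},
    {"grip":0,"delta_pos":[0,0,0.036],"twist":0},
    {"grip":0,"delta_pos":[0,0,0.04],"twist":0.8},
    {"grip":0,"delta_pos":[0,-0.02,0.03],"twist":1},
    {"grip":0,"delta_pos":[0,-0.035,0.02],"twist":1},
    {"grip":0,"delta_pos":[0,-0.04,0],"twist":1},
    {"grip":0,"delta_pos":[0,-0.04,0],"twist":1},
    {"grip":0,"delta_pos":[0,-0.04,0],"twist":1},
    {"grip":0,"delta_pos":[0.01,-0.037,0],"twist":1},
    {"grip":0,"delta_pos":[0.015,-0.035,0],"twist":0}
  ]
}}

```text
clock: 10.7
position: [0.4638, 0.1833, 0.1535]
ee_rot: [0.706, -0.025, 0.707, 0.025]
contact_force: [0.2, -0.1, 0.3]
width: 0.0187
```

{"api": "step_arm", "payload": {
  "increments": [
    {"grip":0,"delta_pos":[0.02,-0.033,0],"twist":0},
    {"grip":0,"delta_pos":[0.025,-0.03,-0.005],"twist":0},
    {"grip":0,"delta_pos":[0.03,-0.02,-0.01],"twist":0},
    {"grip":0,"delta_pos":[0.035,-0.0065,-0.01],"twist":0},
    {"grip":0,"delta_pos":[0.025,0,-0.01],"twist":0},
    {"grip":0,"delta_pos":[0.005,0,-0.005],"twist":0},
    {"grip":0,"delta_pos":[0,0,0],"twist":0},
    {"grip":0,"delta_pos":[0,0,0],"twist":0}
  ]
}}

```text
clock: 11.37
position: [0.6043, 0.0959, 0.1125]
ee_rot: [0.706, -0.024, 0.708, 0.025]
contact_force: [-0.8, 0.1, -0.1]
width: 0.0184
```

```bash
python3 w.py w8
```

```text
11.3667 [0.6043 0.0959 0.1125] 93.98309407248713 0.01839905081077564 [-0.8186  0.1213 -0.1216] [ 0.0436  0.4168  1.5984  0.0003  1.1297 -1.5969]
```

{"api": "step_arm", "payload": {
  "increments": [
    {"grip":0,"delta_pos":[0.002,0.0005,-0.012],"twist":0.1},
    {"grip":0,"delta_pos":[0,0,-0.01],"twist":0},
    {"grip":0,"delta_pos":[0,0,-0.005],"twist":0},
    {"grip":0,"delta_pos":[0,0,-0.003],"twist":0},
    {"grip":0,"delta_pos":[0,0,-0.002],"twist":0},
    {"grip":0,"delta_pos":[0,0,-0.001],"twist":0},
    {"grip":0,"delta_pos":[0,0,0],"twist":0}
  ]
}}

```text
clock: 12.0
position: [0.6073, 0.0964, 0.0808]
ee_rot: [0.707, -0.025, 0.707, 0.025]
contact_force: [-0.2, 0.5, 2.1]
width: 0.019
```

{"api": "step_arm", "payload": {
  "increments": [
    {"grip":0,"delta_pos":[0,0,-0.001],"twist":0},
    {"grip":0.25,"delta_pos":[0,0,0.001],"twist":0},
    {"grip":0.4,"delta_pos":[0,0,0],"twist":0},
    {"grip":0.6,"delta_pos":[0,0,0],"twist":0},
    {"grip":0.6,"delta_pos":[0,0,0],"twist":0},
    {"grip":0.6,"delta_pos":[0,0,0.01],"twist":0},
    {"grip":0.6,"delta_pos":[0,0,0.02],"twist":0},
    {"grip":0.6,"delta_pos":[-0.01,0,0.03],"twist":0},
    {"grip":0.6,"delta_pos":[-0.025,-0.01,0.025],"twist":0},
    {"grip":0.6,"delta_pos":[-0.03,-0.015,0.02],"twist":0}
  ]
}}

```text
clock: 12.83
position: [0.5446, 0.0718, 0.1877]
ee_rot: [0.708, -0.026, 0.705, 0.026]
contact_force: [0.8, -0.5, 0.3]
width: 0.0512
```

{"api": "step_arm", "payload": {
  "increments": [
    {"grip":0.8,"delta_pos":[-0.03,-0.02,0.015],"twist":0},
    {"grip":1,"delta_pos":[-0.03,-0.025,0.015],"twist":0},
    {"grip":1,"delta_pos":[-0.025,-0.03,0.01],"twist":0},
    {"grip":1,"delta_pos":[-0.02,-0.032,0.01],"twist":0.8},
    {"grip":1,"delta_pos":[0,-0.038,0.01],"twist":0.8},
    {"grip":1,"delta_pos":[0,-0.038,0.01],"twist":0.8},
    {"grip":1,"delta_pos":[0,-0.038,0.01],"twist":0.8},
    {"grip":1,"delta_pos":[0,-0.038,0.005],"twist":0.8},
    {"grip":1,"delta_pos":[0,-0.038,0],"twist":0},
    {"grip":1,"delta_pos":[0,-0.038,0],"twist":0}
  ]
}}

```text
clock: 13.67
position: [0.4377, -0.2657, 0.2718]
ee_rot: [0.706, -0.05, 0.705, 0.049]
contact_force: [0.0, 0.0, 0.1]
width: 0.0855
```

{"api": "step_arm", "payload": {
  "increments": [
    {"grip":1,"delta_pos":[0,-0.02,0],"twist":0},
    {"grip":1,"delta_pos":[0,0,0],"twist":0},
    {"grip":1,"delta_pos":[0,0,0],"twist":0}
  ]
}}

```text
clock: 13.92
position: [0.4377, -0.2844, 0.2704]
ee_rot: [0.705, -0.049, 0.705, 0.049]
contact_force: [0.2, 0.3, 0.5]
width: 0.0853
```

```bash
python3 w.py w9; python3 - <<'E'
from h import *; from rig import manip
d={n:manip.get_image(n) for n in("scene","side")};pickle.dump(d,open("d9.pkl","wb"))
st,r=pickle.load(open("w9.pkl","rb"))
a=r["img"]
b=cv2.resize(d["side"]["img"][200:310,255:395],(560,440),interpolation=2)
c=np.vstack([a,b]);c=cv2.resize(c,None,fx=.69,fy=.69,interpolation=3)
cv2.imwrite("pics/c9.png",c[:,:,::-1]);print(c.shape)
E
```

```text
13.9167 [ 0.4377 -0.2844  0.2704] 97.94554864911399 0.08527357609220702 [0.1508 0.2994 0.5188] [-0.71    0.1755  1.5435  0.0006  1.4231 -2.4196]
(593, 386, 3)
```

View pics/c9.png

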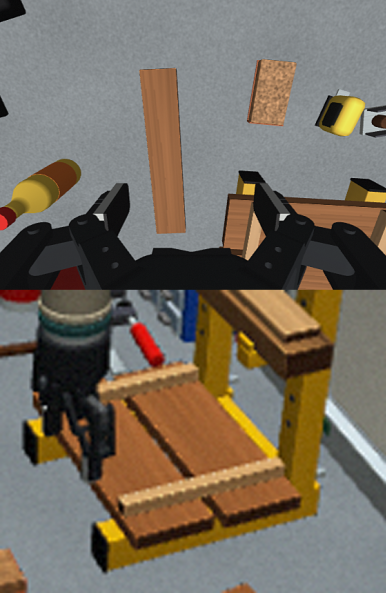

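Both sticks lie parallel over the feet. In the wrist view the board runs from about (230,100) to (246,338) and is unobstructed.

```bash
python3 - <<'E'
from h import *
np.set_printoptions(precision=4,suppress=True)
st,r=pickle.load(open("w9.pkl","rb"));W=cam(r,st);d=pickle.load(open("d9.pkl","rb"));T=cam(d["side"]);S=cam(d["scene"])
s,m,rc,c=blobs(r["img"],(232,217),(8,60,35));print(s,rc,m.sum())
for z in (.020,.022):
    X=np.array([onplane(W,p,z)[:2] for p in c[:,0]]);print(z,cv2.minAreaRect((X*1000).astype(np.float32)))
box=cv2.boxPoints(rc);
w=cv2.approxPolyDP(c,6,True)[:,0];print(w,[onplane(W,p,.022) for p in w])
s2,m2,r2,c2=blobs(d["side"]["img"],(305,335),(14,110,90));print(cv2.approxPolyDP(c2,3,True)[:,0])
o=np.array([.779,-.0115]);th=np.radians(4.1);ex=np.array([np.cos(th),np.sin(th)]);ey=np.array([-ex[1],ex[0]])
for n,k,im,C in (("scene L",.12,d["scene"]["img"],S),("side R",-.12,d["side"]["img"],T)):
  for xx in (-.16,-.19,-.10):
    uv=proj(C,[*(o+xx*ex+k*ey),.092]); s,m,rc,c=blobs(im,tuple(int(round(v)) for v in uv),(4,60,60))
    X=np.array([onplane(C,p,.092)[:2]-o for p in c[:,0]]);X=np.c_[X@ex,X@ey]; print(n,s,cv2.minAreaRect((X*1000).astype(np.float32)))
E
```

```text
[ 12 142 151] ((235.11700439453125, 218.78298950195312), (239.1099853515625, 52.60539245605469), 86.56636810302734) 11304
0.02 ((517.7916870117188, -325.5169677734375), (341.2261657714844, 63.951026916503906), 10.320355415344238)
0.022 ((517.01318359375, -325.359375), (339.4923095703125, 63.62609100341797), 10.32036018371582)
[[251  99]
 [202 101]
 [227 338]
 [268 336]] [array([ 0.3454, -0.3284,  0.022 ]), array([ 0.3558, -0.3863,  0.022 ]), array([ 0.6892, -0.3257,  0.022 ]), array([ 0.6771, -0.2645,  0.022 ])]
[[354 317]
 [344 306]
 [256 342]
 [265 358]
 [351 323]]
scene L [ 18 114 233] ((-121.92293548583984, 119.33453369140625), (22.104095458984375, 226.59071350097656), 89.958251953125)
scene L [ 19 107 237] ((-121.91869354248047, 120.19171142578125), (226.59945678710938, 20.64535903930664), 0.07554015517234802)
scene L [ 18 113 231] ((-121.92293548583984, 119.33453369140625), (22.104095458984375, 226.59071350097656), 89.958251953125)
side R [ 16 122 213] ((-127.37583923339844, -25.888656616210938), (240.7314453125, 216.91554260253906), 1.019410490989685)
side R [ 17 121 213] ((-127.00548553466797, -25.882064819335938), (239.9906463623047, 216.91554260253906), 1.019410490989685)
side R [ 17 124 211] ((-127.81629180908203, -24.63001251220703), (239.8394317626953, 221.29319763183594), 1.5260258913040161)
```

{"api": "step_arm", "payload": {
  "increments": [
    {"grip":1,"delta_pos":[0.015,-0.008,-0.025],"twist":0.5},
    {"grip":1,"delta_pos":[0.015,-0.008,-0.03],"twist":0.5},
    {"grip":1,"delta_pos":[0.015,-0.008,-0.033],"twist":0.5},
    {"grip":1,"delta_pos":[0.015,-0.008,-0.033],"twist":0.5},
    {"grip":1,"delta_pos":[0.015,-0.008,-0.033],"twist":0.4},
    {"grip":1,"delta_pos":[0.0043,-0.001,-0.033],"twist":0},
    {"grip":1,"delta_pos":[0,0,-0.02],"twist":0},
    {"grip":1,"delta_pos":[0,0,0],"twist":0},
    {"grip":1,"delta_pos":[0,0,0],"twist":0}
  ]
}}

```text
clock: 14.82
position: [0.5169, -0.3228, 0.0627]
ee_rot: [0.703, -0.064, 0.705, 0.066]
contact_force: [0.9, -0.5, -0.3]
width: 0.0855
```

```bash
python3 w.py w10
```

```text
14.8167 [ 0.5169 -0.3228  0.0627] 100.57647038207236 0.08551478272739414 [ 0.9314 -0.5073 -0.3222] [-0.6725  0.4617  1.6644  0.0002  1.0183 -2.428 ]
```

{"api": "step_arm", "payload": {
  "increments": [
    {"grip":1,"delta_pos":[0,-0.0025,-0.025],"twist":-0.2},
    {"grip":1,"delta_pos":[0,0,-0.02],"twist":0},
    {"grip":1,"delta_pos":[0,0,-0.011],"twist":0},
    {"grip":1,"delta_pos":[0,0,-0.004],"twist":0},
    {"grip":1,"delta_pos":[0,0,0],"twist":0},
    {"grip":0.6,"delta_pos":[0,0,0],"twist":0},
    {"grip":0.5,"delta_pos":[0,0,0],"twist":0},
    {"grip":0.4,"delta_pos":[0,0,0],"twist":0},
    {"grip":0.4,"delta_pos":[0,0,0],"twist":0},
    {"grip":0.4,"delta_pos":[0,0,0],"twist":0}
  ],
  "force": 60
}}

```text
clock: 15.7
position: [0.5182, -0.3276, 0.0054]
ee_rot: [0.705, -0.064, 0.703, 0.063]
contact_force: [-1.0, 1.7, 3.9]
width: 0.0625
```

```bash
python3 w.py w11
```

```text
15.7 [ 0.5182 -0.3276  0.0054] 100.27124311532026 0.062455833377144464 [-1.0065  1.7429  3.8585] [-0.6775  0.5285  1.7188  0.0006  0.8915 -2.428 ]
```

{"api": "step_arm", "payload": {
  "increments": [
    {"grip":0.4,"delta_pos":[0,0,0.02],"twist":0},
    {"grip":0.4,"delta_pos":[0,0,0.035],"twist":0},
    {"grip":0.4,"delta_pos":[-0.01,0,0.036],"twist":0},
    {"grip":0.4,"delta_pos":[-0.015,0,0.036],"twist":0},
    {"grip":0.4,"delta_pos":[-0.015,0,0.036],"twist":0},
    {"grip":0.4,"delta_pos":[-0.015,0,0.036],"twist":-2},
    {"grip":0.4,"delta_pos":[-0.015,0.01,0.02],"twist":-5},
    {"grip":0.4,"delta_pos":[-0.015,0.015,0],"twist":-7},
    {"grip":0.4,"delta_pos":[-0.01,0.02,0],"twist":-7},
    {"grip":0.4,"delta_pos":[0,0.02,0],"twist":-7}
  ]
}}

```text
clock: 16.58
position: [0.4197, -0.2613, 0.2232]
ee_rot: [0.698, 0.111, 0.698, -0.112]
contact_force: [-0.6, 0.8, -4.2]
width: 0.0623
```

{"api": "step_arm", "payload": {
  "increments": [
    {"grip":0.4,"delta_pos":[0,0.022,0],"twist":-7},
    {"grip":0.4,"delta_pos":[0,0.022,0],"twist":-7},
    {"grip":0.4,"delta_pos":[0,0.022,0],"twist":-7},
    {"grip":0.4,"delta_pos":[0,0.022,0],"twist":-7},
    {"grip":0.4,"delta_pos":[0,0.023,0],"twist":-7},
    {"grip":0.4,"delta_pos":[0,0.023,0],"twist":-7},
    {"grip":0.4,"delta_pos":[0,0.023,0],"twist":-7},
    {"grip":0.4,"delta_pos":[0,0.023,0],"twist":-7},
    {"grip":0.4,"delta_pos":[0.005,0.023,0],"twist":-6},
    {"grip":0.4,"delta_pos":[0.01,0.02,-0.01],"twist":-5}
  ]
}}

```text
clock: 17.42
position: [0.437, -0.0378, 0.2142]
ee_rot: [0.522, 0.478, 0.52, -0.477]
contact_force: [0.9, -0.3, -3.3]
width: 0.0623
```

{"api": "step_arm", "payload": {
  "increments": [
    {"grip":0.4,"delta_pos":[0.02,0.01,-0.01],"twist":-1},
    {"grip":0.4,"delta_pos":[0.03,0,-0.015],"twist":0},
    {"grip":0.4,"delta_pos":[0.03,0,-0.015],"twist":0},
    {"grip":0.4,"delta_pos":[0,0,0],"twist":0},
    {"grip":0.4,"delta_pos":[0,0,0],"twist":0}
  ]
}}

```text
clock: 17.83
position: [0.5174, -0.0289, 0.1712]
ee_rot: [0.518, 0.48, 0.519, -0.481]
contact_force: [-1.1, 0.2, -2.9]
width: 0.062
```

```bash
python3 w.py w12
```

```text
17.8333 [ 0.5174 -0.0289  0.1712] 4.322006822251327 0.061977996039636905 [-1.0605  0.186  -2.87  ] [-0.19    0.2349  1.7193 -0.0002  1.1899 -0.2654]
```

{"api": "step_arm", "payload": {
  "increments": [
    {"grip":0.4,"delta_pos":[0.03,0.0015,-0.02],"twist":-0.2},
    {"grip":0.4,"delta_pos":[0.025,0.0015,-0.02],"twist":0},
    {"grip":0.4,"delta_pos":[0.007,0,-0.012],"twist":0},
    {"grip":0.4,"delta_pos":[0,0,-0.004],"twist":0},
    {"grip":0.4,"delta_pos":[0,0,0],"twist":0},
    {"grip":0.4,"delta_pos":[0,0,0],"twist":0}
  ]
}}

```text
clock: 18.38
position: [0.5775, -0.0262, 0.1169]
ee_rot: [0.517, 0.482, 0.518, -0.482]
contact_force: [-0.1, 0.6, -2.5]
width: 0.0622
```

```bash
python3 w.py w13; python3 - <<'E'
from h import *; from rig import manip
d={n:manip.get_image(n) for n in("scene","side")};pickle.dump(d,open("d13.pkl","wb"))
st,r=pickle.load(open("w13.pkl","rb"))
a=cv2.resize(d["scene"]["img"][190:300,180:300],(400,367),interpolation=2)
b=cv2.resize(d["side"]["img"][190:310,250:380],(400,369),interpolation=2)
c=np.zeros((589,800,3),np.uint8);c[:367,:400]=a;c[:369,400:]=b;c[369:,:400]=cv2.resize(r["img"][112:420],(400,220))
cv2.imwrite("pics/c13.png",c[:,:,::-1])
E
```

```text
18.3833 [ 0.5775 -0.0262  0.1169] 4.067748818279204 0.062158127668813595 [-0.1291  0.5738 -2.4693] [-0.1655  0.3662  1.6711 -0.0002  1.1056 -0.2364]
```

View pics/c13.png

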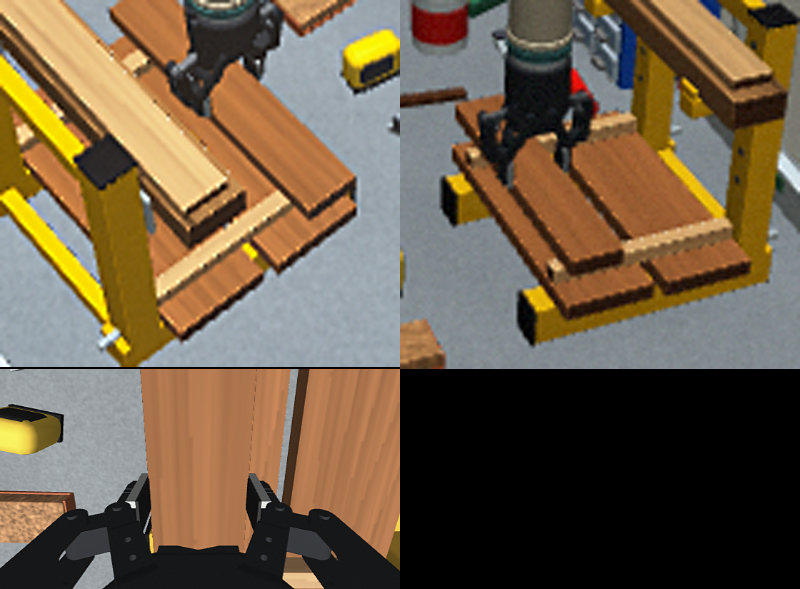

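The board hangs level and parallel above both sticks. I'll check end alignment from its +y corners in the scene crop at (355,182) and (310,215), and its -y corners in the side crop at (622,258) and (573,270).

```bash
python3 - <<'E'
from h import *
d=pickle.load(open("d13.pkl","rb"));S=cam(d["scene"]);T=cam(d["side"])
st,r=pickle.load(open("w13.pkl","rb"));W=cam(r,st)
o=np.array([.779,-.0115]);th=np.radians(4.1);ex=np.array([np.cos(th),np.sin(th)]);ey=np.array([-ex[1],ex[0]])
F=lambda p:(180+p[0]*.3-.35,190+p[1]*.3-.35);G=lambda p:(250+(p[0]-400)*.325-.35,190+p[1]*.325-.35)
for n,C,uv,z in [("+y a",S,F((355,182)),.1335),("+y b",S,F((310,214)),.1335),("low+y front",S,F((355,208)),.072),("low+y rear",S,F((278,272)),.072),("-y a",T,G((622,257)),.1335),("-y b",T,G((573,271)),.1335),("low-y front",T,G((563,308)),.072),("low -y rear",T,G((652,292)),.072)]:
    X=onplane(C,uv,z)[:2]-o;print(n,X@ex,X@ey)
# board edges in wrist view: rows vs z
g=cv2.cvtColor(r["img"],cv2.COLOR_RGB2HSV)
E
```

```text
+y a -0.22793333754927117 0.17536017445387067
+y b -0.16815139173090657 0.17408214906330557
low+y front -0.23260532942229878 0.17246023673891
low+y rear -0.12158442550971159 0.1779682482535831
-y a -0.1785835170567133 -0.18252688085356375
-y b -0.23857660519548396 -0.1845397689159025
low-y front -0.24109220070048007 -0.17094409597547106
low -y rear -0.13689132724269126 -0.18304176721709844
```

{"api": "step_arm", "payload": {
  "increments": [
    {"grip":0.4,"delta_pos":[0.001,0,-0.009],"twist":0},
    {"grip":0.4,"delta_pos":[0,0,-0.005],"twist":0},
    {"grip":0.4,"delta_pos":[0,0,-0.003],"twist":0},
    {"grip":0.4,"delta_pos":[0,0,-0.002],"twist":0},
    {"grip":0.4,"delta_pos":[0,0,0],"twist":0},
    {"grip":0.4,"delta_pos":[0,0,0],"twist":0}
  ]
}}

```text
clock: 19.03
position: [0.5795, -0.026, 0.0974]
ee_rot: [0.517, 0.482, 0.518, -0.482]
contact_force: [-3.0, 0.9, 2.1]
width: 0.0626
```

{"api": "step_arm", "payload": {
  "increments": [
    {"grip":0.85,"delta_pos":[0,0,0.001],"twist":0},
    {"grip":1,"delta_pos":[0,0,0],"twist":0},
    {"grip":1,"delta_pos":[0,0,0],"twist":0},
    {"grip":1,"delta_pos":[0,0,0],"twist":0},
    {"grip":1,"delta_pos":[0,0,0.012],"twist":0},
    {"grip":1,"delta_pos":[0,0,0.025],"twist":0},
    {"grip":1,"delta_pos":[-0.02,0.01,0.03],"twist":0},
    {"grip":1,"delta_pos":[-0.03,0.02,0.02],"twist":0},
    {"grip":1,"delta_pos":[-0.03,0.02,0.02],"twist":0},
    {"grip":1,"delta_pos":[-0.03,0.02,0.02],"twist":0}
  ]
}}

```text
clock: 19.87
position: [0.4692, 0.0444, 0.2262]
ee_rot: [0.517, 0.482, 0.517, -0.482]
contact_force: [1.0, 0.6, 0.7]
width: 0.0852
```

{"api": "step_arm", "payload": {
  "increments": [
    {"grip":1,"delta_pos":[-0.02,0.02,0.02],"twist":0},
    {"grip":1,"delta_pos":[0,0.01,0.02],"twist":0},
    {"grip":1,"delta_pos":[0,0,0],"twist":0},
    {"grip":1,"delta_pos":[0,0,0],"twist":0}
  ]
}}

```text
clock: 20.2
position: [0.451, 0.0741, 0.2664]
ee_rot: [0.519, 0.482, 0.517, -0.481]
contact_force: [0.1, 0.3, -1.2]
width: 0.0853
```

```bash
python3 w.py w14; python3 - <<'E'
from h import *
from rig import manip
d={n:manip.get_image(n) for n in("scene","side")};pickle.dump(d,open("d14.pkl","wb"))
st,r=pickle.load(open("w14.pkl","rb"));W=cam(r,st)
o=np.array([.779,-.0115]);th=np.radians(4.1);ex=np.array([np.cos(th),np.sin(th)]);ey=np.array([-ex[1],ex[0]])
for p in [(-.232,.17,.114),(-.168,.17,.114),(-.127,.17,.072),(-.232,0,.114)]: print(p,proj(W,[*(o+p[0]*ex+p[1]*ey),p[2]]))
cv2.imwrite("pics/c14.png",cv2.resize(r["img"][:300,200:],None,fx=2,fy=2,interpolation=2)[:,:,::-1])
E
```

```text
20.2 [0.451  0.0741 0.2664] 4.159418792105608 0.08533537336205883 [ 0.1099  0.2843 -1.1827] [ 0.0109  0.0739  1.6746 -0.0005  1.389  -0.0617]
(-0.232, 0.17, 0.114) [372.19360689 134.13830507]
(-0.168, 0.17, 0.114) [440.56592931 134.19170716]
(-0.127, 0.17, 0.072) [458.72791424 132.45148259]
(-0.232, 0, 0.114) [358.18086213 294.40734486]
```

View pics/c14.png

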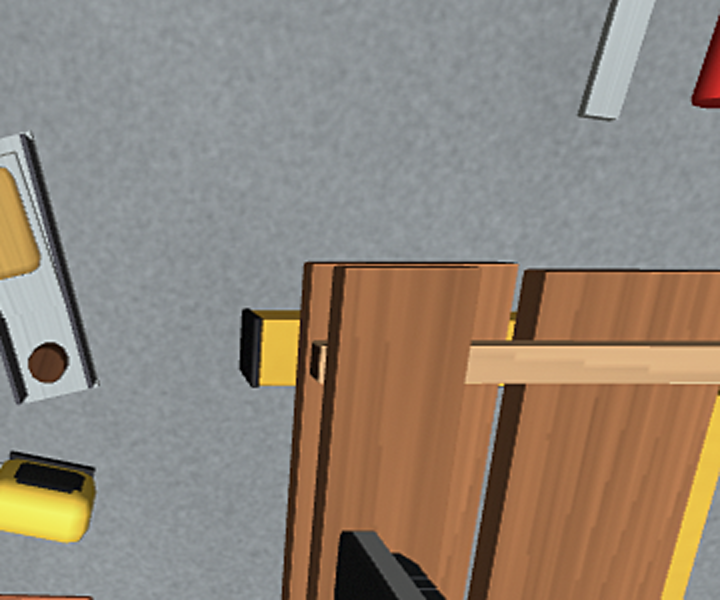

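Both ends line up: the new board's +y end is at row 133.5 (rack y about +0.1705), against +0.1705 for the low front board. Its front edge is at rack x of about -0.232. I can't tilt the tool, so I'll push on the front edge with the back of the open leading finger, which reaches about 57 mm ahead of the tool axis.

{"api": "step_arm", "payload": {
  "increments": [
    {"grip":1,"delta_pos":[0,-0.02,-0.01],"twist":0},
    {"grip":1,"delta_pos":[0,-0.025,-0.03],"twist":0},
    {"grip":1,"delta_pos":[0,-0.025,-0.03],"twist":0},
    {"grip":1,"delta_pos":[0,-0.025,-0.03],"twist":0},
    {"grip":1,"delta_pos":[0,-0.013,-0.035],"twist":0},
    {"grip":1,"delta_pos":[0.006,0,-0.03],"twist":0},
    {"grip":1,"delta_pos":[0.006,0,-0.014],"twist":0},
    {"grip":1,"delta_pos":[0.005,0,0],"twist":0},
    {"grip":1,"delta_pos":[0,0,0],"twist":0},
    {"grip":1,"delta_pos":[0,0,0],"twist":0}
  ]
}}

```text
clock: 21.18
position: [0.468, -0.0346, 0.0865]
ee_rot: [0.518, 0.482, 0.517, -0.482]
contact_force: [0.1, 0.0, -0.0]
width: 0.0856
```

```bash
python3 w.py w15
```

```text
21.1833 [ 0.468  -0.0346  0.0865] 4.064559646218742 0.08560451737246713 [ 0.0974  0.0372 -0.0371] [-0.2221  0.2534  1.9425 -0.0001  0.9452 -0.2929]
```

{"api": "step_arm", "payload": {
  "increments": [
    {"grip":1,"delta_pos":[0.006,0.0004,0],"twist":0},
    {"grip":1,"delta_pos":[0.006,0.0004,0],"twist":0},
    {"grip":1,"delta_pos":[0.004,0.0003,0],"twist":0},
    {"grip":1,"delta_pos":[0.004,0.0003,0],"twist":0},
    {"grip":1,"delta_pos":[0.004,0.0003,0],"twist":0},
    {"grip":1,"delta_pos":[0.004,0.0003,0],"twist":0}
  ]
}}

```text
clock: 21.73
position: [0.4942, -0.0319, 0.0864]
ee_rot: [0.517, 0.481, 0.518, -0.482]
contact_force: [-4.8, -0.9, 4.2]
width: 0.0856
```

{"api": "step_arm", "payload": {
  "increments": [
    {"grip":1,"delta_pos":[0.006,0.0004,0],"twist":0},
    {"grip":1,"delta_pos":[0.006,0.0004,0],"twist":0},
    {"grip":1,"delta_pos":[0.006,0.0004,0],"twist":0},
    {"grip":1,"delta_pos":[0.006,0.0004,0],"twist":0},
    {"grip":1,"delta_pos":[0.006,0.0005,0],"twist":0}
  ]
}}

```text
clock: 22.15
position: [0.5256, -0.0299, 0.0861]
ee_rot: [0.517, 0.482, 0.518, -0.482]
contact_force: [-2.4, -0.8, 2.1]
width: 0.0853
```

```bash
python3 w.py w16; python3 - <<'E'
from h import *
from rig import manip
d={"side":manip.get_image("side")};pickle.dump(d,open("d16.pkl","wb"))
a=cv2.resize(d["side"]["img"][150:300,250:400],(600,600),interpolation=2)
cv2.imwrite("pics/c16.png",a[:,:,::-1])
E
```

```text
22.15 [ 0.5256 -0.0299  0.0861] 4.081220569437845 0.08529438733182673 [-2.4499 -0.7952  2.0835] [-0.1891  0.3292  1.8241  0.      0.9887 -0.2603]
```

View pics/c16.png

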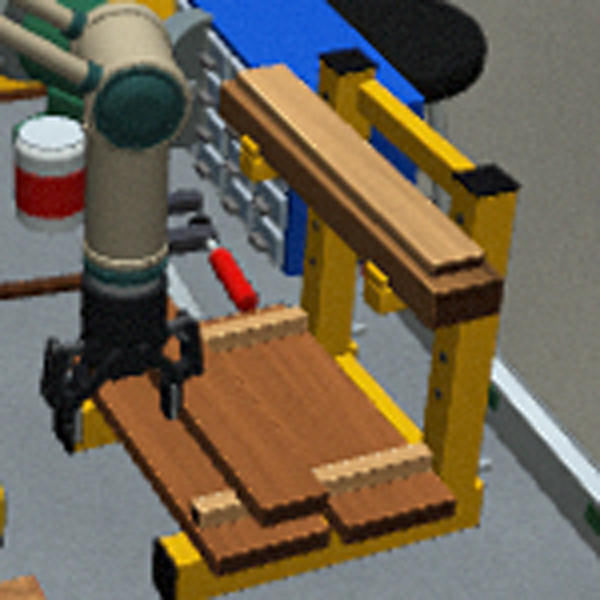

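The side view shows the leading finger's back against the board's front edge at (180,405). The board is still square on both sticks and the wrist is well in front of the tier. The push force is about 2.4 N.

{"api": "step_arm", "payload": {
  "increments": [
    {"grip":1,"delta_pos":[0.006,0.0004,0],"twist":0},
    {"grip":1,"delta_pos":[0.006,0.0004,0],"twist":0},
    {"grip":1,"delta_pos":[0.006,0.0004,0],"twist":0},
    {"grip":1,"delta_pos":[0.006,0.0005,0],"twist":0},
    {"grip":1,"delta_pos":[0.006,0.0004,0],"twist":0},
    {"grip":1,"delta_pos":[0.006,0.0004,0],"twist":0},
    {"grip":1,"delta_pos":[0.006,0.0004,0],"twist":0},
    {"grip":1,"delta_pos":[0.006,0.0005,0],"twist":0},
    {"grip":1,"delta_pos":[0.006,0.0004,0],"twist":0},
    {"grip":1,"delta_pos":[0.006,0.0004,0],"twist":0}
  ]
}}

```text
clock: 23.08
position: [0.5858, -0.0258, 0.0862]
ee_rot: [0.518, 0.482, 0.517, -0.482]
contact_force: [-1.8, -0.3, -0.2]
width: 0.0854
```

{"api": "step_arm", "payload": {
  "increments": [
    {"grip":1,"delta_pos":[0.006,0.0004,0],"twist":0},
    {"grip":1,"delta_pos":[0.006,0.0004,0],"twist":0},
    {"grip":1,"delta_pos":[0.006,0.0005,0],"twist":0},
    {"grip":1,"delta_pos":[0.006,0.0004,0],"twist":0},
    {"grip":1,"delta_pos":[0.006,0.0004,0],"twist":0}
  ]
}}

```text
clock: 23.5
position: [0.6158, -0.0236, 0.0862]
ee_rot: [0.517, 0.482, 0.517, -0.482]
contact_force: [-2.1, -0.3, -1.7]
width: 0.0854
```

```bash
python3 w.py w17; python3 - <<'E'
from h import *
from rig import manip
d={n:manip.get_image(n) for n in("scene","side")};pickle.dump(d,open("d17.pkl","wb"))
T=cam(d["side"]);S=cam(d["scene"]);st,r=pickle.load(open("w17.pkl","rb"));W=cam(r,st)
o=np.array([.779,-.0115]);th=np.radians(4.1);ex=np.array([np.cos(th),np.sin(th)]);ey=np.array([-ex[1],ex[0]])
X=st["position"][:2]-o;print("tcp rack",X@ex,X@ey)
# sticks visible from the front: sample stick colour along its top to find board's front edge
for nm,C,im in (("side",T,d["side"]["img"]),("wrist",W,r["img"]),("scene",S,d["scene"]["img"])):
  for k in (-.12,.12):
    out=[]
    for x in np.arange(-.232,-.004,.003):
        u,v=proj(C,[*(o+x*ex+k*ey),.092]); u,v=int(round(u)),int(round(v))
        out.append("." if not(0<=u<560 and 0<=v<420) else ("S" if (lambda h:12<=h[0]<=22 and 70<h[1]<135 and h[2]>165)(cv2.cvtColor(im[v:v+1,u:u+1],cv2.COLOR_RGB2HSV)[0,0]) else "-"))
    print(nm,k,"".join(out))
E
```

```text
23.5 [ 0.6158 -0.0236  0.0862] 4.080628344287128 0.08542900150682399 [-2.1074 -0.3204 -1.6839] [-0.1513  0.4454  1.6237  0.      1.0724 -0.2225]
tcp rack -0.16365937331582917 -0.000448414998970458
side -0.12 SSSSSSSSSSSSSSSSSSSSSSSSSSSSSSSSSSSSSSSSSS----------------------------SSSSS-
side 0.12 SSSSSSSSSSSSSSSS--------------------------------------------------------SSS-
wrist -0.12 ............................................................................
wrist 0.12 ............................................................................
scene -0.12 -------------SSSSSSSSSSSSSS-SSSSSSSSSSSSSSSSSSSS----------------------SSSSS-
scene 0.12 SSSSSSSSSSSSSSSSSSSSSSSSSSSSSSSSSSSSSSSS------------------------SSSSSSSSSSS-
```

The board's front edge is now at rack x of about -0.106, with 57 mm tool reach as expected, so 42 mm remain. I'll slow down from here.

{"api": "step_arm", "payload": {
  "increments": [
    {"grip":1,"delta_pos":[0.005,0.0004,0],"twist":0},
    {"grip":1,"delta_pos":[0.005,0.0003,0],"twist":0},
    {"grip":1,"delta_pos":[0.005,0.0004,0],"twist":0},
    {"grip":1,"delta_pos":[0.005,0.0003,0],"twist":0},
    {"grip":1,"delta_pos":[0.004,0.0003,0],"twist":0},
    {"grip":1,"delta_pos":[0.003,0.0002,0],"twist":0},
    {"grip":1,"delta_pos":[0.003,0.0002,0],"twist":0}
  ]
}}

```text
clock: 24.23
position: [0.6452, -0.0216, 0.0864]
ee_rot: [0.517, 0.482, 0.518, -0.482]
contact_force: [-4.0, 0.2, 3.9]
width: 0.0858
```

{"api": "step_arm", "payload": {
  "increments": [
    {"grip":1,"delta_pos":[0.002,0.0002,0],"twist":0},
    {"grip":1,"delta_pos":[0.002,0.0001,0],"twist":0}
  ]
}}

```text
clock: 24.4
position: [0.6492, -0.0213, 0.0864]
ee_rot: [0.517, 0.482, 0.518, -0.482]
contact_force: [-3.2, 0.4, 3.5]
width: 0.085
```

{"api": "step_arm", "payload": {
  "increments": [
    {"grip":1,"delta_pos":[0.002,0.0001,0],"twist":0},
    {"grip":1,"delta_pos":[0.001,0.0001,0],"twist":0}
  ]
}}

```text
clock: 24.57
position: [0.6524, -0.0211, 0.0864]
ee_rot: [0.518, 0.482, 0.517, -0.482]
contact_force: [-4.4, -0.4, 4.0]
width: 0.0852
```

{"api": "step_arm", "payload": {
  "increments": [
    {"grip":1,"delta_pos":[0.001,0.0001,0],"twist":0},
    {"grip":1,"delta_pos":[0.001,0.0001,0],"twist":0}
  ]
}}

```text
clock: 24.73
position: [0.6541, -0.0209, 0.0864]
ee_rot: [0.517, 0.482, 0.518, -0.482]
contact_force: [-4.5, -0.2, 4.3]
width: 0.0851
```

{"api": "step_arm", "payload": {
  "increments": [
    {"grip":1,"delta_pos":[0.001,0.0001,0],"twist":0},
    {"grip":1,"delta_pos":[0.001,0,0],"twist":0}
  ]
}}

```text
clock: 24.9
position: [0.6562, -0.0208, 0.0864]
ee_rot: [0.517, 0.482, 0.517, -0.482]
contact_force: [-5.9, -0.4, 3.9]
width: 0.0853
```

{"api": "step_arm", "payload": {
  "increments": [
    {"grip":1,"delta_pos":[0.001,0.0001,0],"twist":0},
    {"grip":1,"delta_pos":[0,0,0],"twist":0}
  ]
}}

```text
clock: 25.07
position: [0.6575, -0.0207, 0.0863]
ee_rot: [0.518, 0.482, 0.517, -0.482]
contact_force: [-3.7, -0.6, 3.1]
width: 0.0856
```

{"api": "step_arm", "payload": {
  "increments": [
    {"grip":1,"delta_pos":[0.001,0.0001,0],"twist":0},
    {"grip":1,"delta_pos":[0,0,0],"twist":0}
  ]
}}

```text
clock: 25.23
position: [0.6584, -0.0206, 0.0862]
ee_rot: [0.518, 0.482, 0.517, -0.482]
contact_force: [-4.1, 0.3, 3.2]
width: 0.0855
```

{"api": "step_arm", "payload": {
  "increments": [
    {"grip":1,"delta_pos":[0.001,0.0001,0],"twist":0},
    {"grip":1,"delta_pos":[0,0,0],"twist":0}
  ]
}}

```text
clock: 25.4
position: [0.6589, -0.0204, 0.0862]
ee_rot: [0.517, 0.482, 0.518, -0.482]
contact_force: [-5.5, 0.3, 4.5]
width: 0.0854
```

```bash
cat > chk.py <<'E'
from h import *
from rig import manip
d={n:manip.get_image(n) for n in("scene","side")};pickle.dump(d,open("dl.pkl","wb"))
T=cam(d["side"]);S=cam(d["scene"]);st=manip.get_state()
print(st["clock"],st["position"],st["contact_force"],st["moment"])
o=np.array([.779,-.0115]);th=np.radians(4.1);ex=np.array([np.cos(th),np.sin(th)]);ey=np.array([-ex[1],ex[0]])
X=st["position"][:2]-o;print("tcp rack",X@ex,X@ey)
for nm,C,im in (("side",T,d["side"]["img"]),("scene",S,d["scene"]["img"])):
  hs=cv2.cvtColor(im,cv2.COLOR_RGB2HSV)
  for k in (-.12,.12):
    out="";
    for x in np.arange(-.232,-.004,.003):
        u,v=proj(C,[*(o+x*ex+k*ey),.092]); h=hs[int(round(v)),int(round(u))]
        out+="S" if 12<=h[0]<=22 and 70<h[1]<135 and h[2]>165 else "-"
    print(nm,k,out, "front edge %.3f"%(-.232+.003*len(out.rstrip("-").split("----")[0])))
E
python3 chk.py
```

```text
25.5 [ 0.65889004 -0.02036376  0.08621723] [-5.60289497 -0.37620818  4.11269136] [-0.01032567  0.44845641  0.04201176]
tcp rack -0.12043630890805135 -0.00025351739373826766
side -0.12 SSSSSSSSSSSSSSSSSSSSSSSSSSSSSSSSSSSSSSSSSSSSSSSSSSSSSSSS-------------------- front edge -0.064
side 0.12 SSSSSSSSSSSSSSSSSSSSSSSSSSSSSSS--------------------------------------------- front edge -0.139
scene -0.12 ----------------------------SSSSSSSSSSSSSSSSSSSS---------------------------- front edge -0.232
scene 0.12 SSSSSSSSSSSSSSSSSSSSSSSSSSSSSSSSSSSSSSSSSSSSSSSSSSSSSS---------------------- front edge -0.070
```

{"api": "step_arm", "payload": {
  "increments": [
    {"grip":1,"delta_pos":[0.001,0.0001,0],"twist":0},
    {"grip":1,"delta_pos":[0,0,0],"twist":0}
  ]
}}

```text
clock: 25.67
position: [0.659, -0.0203, 0.0863]
ee_rot: [0.517, 0.481, 0.518, -0.482]
contact_force: [-7.0, -0.8, 6.1]
width: 0.0856
```

{"api": "step_arm", "payload": {
  "increments": [
    {"grip":1,"delta_pos":[0.001,0.0001,0],"twist":0},
    {"grip":1,"delta_pos":[0,0,0],"twist":0}
  ]
}}

```text
clock: 25.83
position: [0.659, -0.0203, 0.0864]
ee_rot: [0.516, 0.481, 0.519, -0.483]
contact_force: [-9.3, -0.7, 6.5]
width: 0.0856
```

The tool has stopped dead at x = 0.659 while the force climbed from 5.5 to 9.3 N, and both cameras put the front edge at -0.064. The board is against both uprights, so I'll back off.

{"api": "step_arm", "payload": {
  "increments": [
    {"grip":1,"delta_pos":[-0.004,-0.0003,0],"twist":0},
    {"grip":1,"delta_pos":[-0.01,-0.0007,0],"twist":0},
    {"grip":1,"delta_pos":[-0.02,-0.0014,0],"twist":0},
    {"grip":1,"delta_pos":[-0.03,-0.002,0],"twist":0},
    {"grip":1,"delta_pos":[-0.035,-0.002,0],"twist":0},
    {"grip":1,"delta_pos":[-0.035,-0.002,0.01],"twist":0},
    {"grip":1,"delta_pos":[-0.03,0,0.02],"twist":0},
    {"grip":1,"delta_pos":[-0.02,0.01,0.03],"twist":0},
    {"grip":1,"delta_pos":[-0.01,0.02,0.03],"twist":0},
    {"grip":1,"delta_pos":[0,0.03,0.02],"twist":0}
  ]
}}

```text
clock: 26.67
position: [0.4659, 0.0304, 0.1986]
ee_rot: [0.518, 0.483, 0.515, -0.482]
contact_force: [1.1, 0.3, 0.6]
width: 0.0857
```

{"api": "step_arm", "payload": {
  "increments": [
    {"grip":1,"delta_pos":[0,0.03,0.02],"twist":0},
    {"grip":1,"delta_pos":[0,0.03,0.02],"twist":0},
    {"grip":1,"delta_pos":[0,0,0],"twist":0},
    {"grip":1,"delta_pos":[0,0,0],"twist":0}
  ]
}}

```text
clock: 27.0
position: [0.4682, 0.0925, 0.2373]
ee_rot: [0.519, 0.482, 0.517, -0.48]
contact_force: [0.4, -0.3, -0.8]
width: 0.085
```

```bash
python3 chk.py; python3 w.py w20; python3 - <<'E'
from h import *
d0=pickle.load(open("d0.pkl","rb"));dl=pickle.load(open("dl.pkl","rb"))
# changes against the first pictures, listed as blobs
for n in("scene","side"):
    D=(np.abs(d0[n]["img"].astype(int)-dl[n]["img"]).max(2)>45).astype(np.uint8)
    k,l,s,c=cv2.connectedComponentsWithStats(cv2.morphologyEx(D,cv2.MORPH_OPEN,np.ones((2,2))))
    print(n,[(tuple(s[i,:4]),int(s[i,4])) for i in range(1,k) if s[i,4]>8])
st,r=pickle.load(open("w20.pkl","rb"));W=cam(r,st)
o=np.array([.779,-.0115]);th=np.radians(4.1);ex=np.array([np.cos(th),np.sin(th)]);ey=np.array([-ex[1],ex[0]])
# dark front-face band of the board (z .092-.114) along several y: pixel-wise edges in side view
T=cam(dl["side"]);g=cv2.cvtColor(dl["side"]["img"],cv2.COLOR_RGB2GRAY)
for y in (-.15,-.09,-.05,.0,.05):
    xs=np.arange(-.10,-.03,.002);v=[int(cv2.getRectSubPix(g,(1,1),tuple(map(float,proj(T,[*(o+x*ex+y*ey),.092]))))[0,0]) for x in xs]
    print("y",y,"largest drop at x %.3f"%xs[np.argmin(np.diff(v))],min(np.diff(v)))
E
```

```text
27.1 [0.46685157 0.0908654  0.23545823] [ 0.25010981 -0.48849953 -0.16900434] [-0.0261939   0.01090313  0.03199378]
tcp rack -0.30403070971428037 0.12442124193766341
side -0.12 SSSSSSSSSSSSSSSSSSSSSSSSSSSSSSSSSSSSSSSSSSSSSSSSSSSSSSSS-------------------- front edge -0.064
side 0.12 SSSSSSSSSSSSSSSSSSSSSSSSSSSSSSSSSSSSSSSSSSSSSSSSSSSSSSSS-------------------- front edge -0.064
scene -0.12 SSSSSSSSSSSSSSSSSSSSSSSSSSS-SSSSSSSSSSSSSSSSSSSS---------------------------- front edge -0.088
scene 0.12 SSSSSSSSSSSSSSSSSSSSSSSSSSSSSSSSSSSSSSSSSSSSSSSSSSSSSS---------------------- front edge -0.070
27.1 [0.4669 0.0909 0.2355] 4.098066293645523 0.08545937260261541 [ 0.2501 -0.4885 -0.169 ] [ 0.0463  0.123   1.6955 -0.0006  1.3235 -0.0251]
scene [((np.int32(277), np.int32(0), np.int32(174), np.int32(214)), 10482), ((np.int32(429), np.int32(19), np.int32(87), np.int32(256)), 9033), ((np.int32(375), np.int32(61), np.int32(18), np.int32(26)), 154), ((np.int32(349), np.int32(125), np.int32(20), np.int32(35)), 242), ((np.int32(348), np.int32(148), np.int32(8), np.int32(17)), 74), ((np.int32(197), np.int32(
[... 1318 characters left out ...]
 np.int32(229), np.int32(94), np.int32(53)), 576), ((np.int32(135), np.int32(234), np.int32(7), np.int32(12)), 41), ((np.int32(111), np.int32(238), np.int32(22), np.int32(10)), 120), ((np.int32(335), np.int32(239), np.int32(27), np.int32(28)), 230), ((np.int32(89), np.int32(247), np.int32(19), np.int32(22)), 298), ((np.int32(140), np.int32(257), np.int32(20), np.int32(34)), 356), ((np.int32(112), np.int32(267), np.int32(34), np.int32(34)), 812), ((np.int32(256), np.int32(307), np.int32(100), np.int32(53)), 1975)]
y -0.15 largest drop at x -0.066 -19
y -0.09 largest drop at x -0.066 -20
y -0.05 largest drop at x -0.064 -26
y 0.0 largest drop at x -0.064 -21
y 0.05 largest drop at x -0.066 -17
```

```bash
python3 - <<'E'
from h import *
dl=pickle.load(open("dl.pkl","rb"))
o=np.array([.779,-.0115]);th=np.radians(4.1);ex=np.array([np.cos(th),np.sin(th)]);ey=np.array([-ex[1],ex[0]])
def edge(n,x,z,ys):
    C=cam(dl[n]);g=cv2.GaussianBlur(cv2.cvtColor(dl[n]["img"],cv2.COLOR_RGB2GRAY),(3,3),0)
    v=np.array([float(cv2.getRectSubPix(g,(1,1),tuple(map(float,proj(C,[*(o+x*ex+y*ey),z]))))[0,0]) for y in ys])
    dv=np.diff(v);i=np.argmin(dv);return "%.3f (%.0f)"%(ys[i],dv[i])
for n,s in(("side",-1),("scene",1)):
    ys=s*np.arange(.14,.20,.002)
    for x in (-.06,-.05,-.04): print(n,"board",x,edge(n,x,.114,ys))
    for x in (-.10,-.085): print(n,"low rear",x,edge(n,x,.072,ys))
    for x in (-.2,-.16): print(n,"low front",x,edge(n,x,.072,ys))
E
```

```text
side board -0.06 -0.170 (-12)
side board -0.05 -0.170 (-15)
side board -0.04 -0.170 (-13)
side low rear -0.1 -0.174 (-14)
side low rear -0.085 -0.172 (-14)
side low front -0.2 -0.168 (-14)
side low front -0.16 -0.168 (-15)
scene board -0.06 0.184 (-29)
scene board -0.05 0.170 (-26)
scene board -0.04 0.170 (-25)
scene low rear -0.1 0.166 (-27)
scene low rear -0.085 0.166 (-24)
scene low front -0.2 0.170 (-24)
scene low front -0.16 0.170 (-28)
```

The board's ends are at ±0.170, even with the boards below. Handing in.

```bash
python3 -c "
from rig import manip
print(manip.sign_off())"
```

```text
the job is handed in; nothing more can be done
None
```

The board is home on both sticks against the two uprights, and I handed the job in at about 27 s; no verdict was reported.

**What I did:** I laid one stick over each foot, with the rear ends about 5 mm in front of the uprights. I set the board on the sticks at rack x ≈ -200 mm and pushed it back under the tier. The moves gave no way to lean the tool, so I pushed with the back of the open leading finger. The wrist stayed in front of the tier.

**Push:** It took about 2–6 N while sliding, mostly over the 1–3 N you expected. At the end the tool stopped dead and the force rose to about 9 N, which I took as contact with both uprights, then backed off.

**Last checks, after backing off:**
- **Seating:** the board's front edge is parallel to the uprights at rack x -64 to -66 mm all along; home is -64 mm.
- **Ends:** they measured y -170 and +170 mm. The low front board measured -168 and +170 mm, the low rear board about -173 and +166 mm.
- **Rest of the bench:** comparing with the first pictures, I saw changes only at the sticks, the board, the rack boards and the arm.

**What disagreed:**
- One end reading gave 184 mm, an outlier I put down to picking up a different edge.
- Early two-view heights for the board tops were 65–70 mm against the stated 72 mm. Contact when setting the sticks down agreed with 72 mm.
- I did not measure the board's level separately at the end. Before the push it had settled on both sticks at the expected height.

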